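Load the washed rotor sleeves into the drop-door drying cabinet

TASK

Load the drying cabinet for its next run: gently pull its bottom-hinged door right down, swing the keeper bar on the inside of the door open, and stand every medium (34 mm) blue rotor sleeve upright in the rack on the door, leaving the small and large look-alikes standing on the bench. Then, with the door still down, swing the keeper bar back over the sleeves until it is fully home in its detent, and gently push the door up until it is fully shut. Do not push the petri dish about.

Things in the scene. Friction and masses are not known exactly. Their poses are not given: they have to be found in the camera images.
- dryer: white bench drying cabinet at the right of the work area, 290 mm wide (y), 253 mm high, fixed, turned up to 0.35 rad. Origin on the bench under the middle of the door's hinge line; +x points back into the cabinet (the front faces -x), y along the hinge, z up. Hinge line 55 mm above the origin; the housing spans x 3 to 168 mm
- door (a joint): door angle, rad: 0 upright and shut, 1.571 down, lying level and pointing to the cabinet's -x. The door is 196 mm long from the hinge, 286 mm wide, 8 mm thick. Hinge friction (about 0.75 N m) holds it at any angle; 4 to 9 N at the handle moves it. It may start slightly ajar
- door_hinge (a point): midpoint of the door's hinge line; axes turn with the door: z from the hinge to the handle end, y along the hinge (as the cabinet's y), x the door's inward normal (up when the door is down)
- door_handle (a point): centre of the door's handle, a straight round steel bar 12 mm in diameter, along y, 108 mm free length between its arms, 38 mm clear beyond the door's end edge. It can be pinched from above at every door angle (it turns in the grip). In door_hinge axes at x 15, z 240 mm: 295 mm high (42 mm above the roof) when shut, 70 mm high when down
- rack (a point): centre of the floor of the rack on the door's inner face: an open trough 166 mm long (y), 40 mm wide (z) inside, walls 4 mm thick and 15 mm high; at x 3, z 115 mm in door_hinge axes, same axes: x is up when the door is down (floor then 58 mm high). Room for four medium sleeves in a row along y at 40 mm pitch (-60, -20, 20, 60)
- keeper (a joint): keeper bar angle, rad: 0 shut, lying along the rack over the sleeves, in its detent, where it starts; grows to 1.6 as its free end swings in the door's plane towards the handle end. It stays where it is left (friction 0.06 N m). Between about 0.02 and 0.11 rad it rides on a sprung ball (about 1.5 N at the knob) and is not home; past it it is home against its stop
- keeper_pivot (a point): pivot of the keeper bar at rack floor level, on the rack's centre line 102 mm to -y of the rack's centre; swing axis = the door's inward normal. The bar reaches 205 mm from here, is 12 mm wide, 8 mm thick; its underside is 41 mm above the rack floor
- keeper_knob (a point): top centre of the red knob standing on the keeper bar: 14 mm in diameter, 17 mm tall above the bar, 100 mm from the pivot; its top is 66 mm above the rack floor. Frame: x along the door's inward normal, y along the bar from pivot to free end
- sleeve_m1: blue plastic rotor sleeve, an upright hollow cylinder 34 mm across and 36 mm tall (closed floor, so grasp it round the outside); origin at the centre of its underside, z axis up along the sleeve. A MEDIUM one: wanted. May be absent (None).
- sleeve_m2: blue plastic rotor sleeve, an upright hollow cylinder 34 mm across and 36 mm tall (closed floor, so grasp it round the outside); origin at the centre of its underside, z axis up along the sleeve. A MEDIUM one: wanted. May be absent (None).
- sleeve_m3: blue plastic rotor sleeve, an upright hollow cylinder 34 mm across and 36 mm tall (closed floor, so grasp it round the outside); origin at the centre of its underside, z axis up along the sleeve. A MEDIUM one: wanted. May be absent (None).
- sleeve_m4: blue plastic rotor sleeve, an upright hollow cylinder 34 mm across and 36 mm tall (closed floor, so grasp it round the outside); origin at the centre of its underside, z axis up along the sleeve. A MEDIUM one: wanted. May be absent (None).
- sleeve_small: blue plastic rotor sleeve, an upright hollow cylinder 26 mm across and 36 mm tall (closed floor, so grasp it round the outside); origin at the centre of its underside, z axis up along the sleeve. A SMALL one: leave it on the bench.
- sleeve_large: blue plastic rotor sleeve, an upright hollow cylinder 43 mm across and 36 mm tall (closed floor, so grasp it round the outside); origin at the centre of its underside, z axis up along the sleeve. A LARGE one: leave it on the bench.
- petri: petri dish, 62 mm across, 14 mm high, lying beside the sleeves; origin at the centre of its underside. A bystander
Mind the look-alikes: they are no part of the job. Leave any green look-alike of the sleeve_m2 alone. Leave any brown look-alike of the sleeve_m3 alone.

How it is judged:
By the outcome, as a careful person would: the job done as asked, in the order asked, and still so for the second after the job is handed in, with the robot touching nothing.
Of sleeve_m1, sleeve_m2, sleeve_m3, sleeve_m4 only 3 to 4 are there at a start; the rules pass over those that are not, and their reading is None.
At some moment in a run one of sleeve_m1, sleeve_m2, sleeve_m3, sleeve_m4 may be knocked a few centimetres aside while the robot is not near it.
Once in a run the grip may slacken for a moment while it holds something.
It also fails if it takes over 210 s, if anything falls off the work surface, if the arm or the gripper's body presses on something with over 40 N, if the wrist force passes 120 N, or if a joint passes its speed limit or range.

ROBOT

A 6-joint arm with a two-finger parallel gripper is mounted at the origin on a cart in front of the work surface, level with it; the furniture and walls round the work are solid. World frame = base frame: x ahead of the robot, y to its left, z up, the work surface at z = 0. Lengths are in m, angles in degrees, forces in N, time in s.
With the tool pointing down it reaches from about 0.375 to 0.9 m from the base axis. Payload 3.1 kg.
Tool frame: the origin (TCP) lies at the very end of the fingers, on their centre line; the grasp point (between the pads) lies bot.grip_point_offset behind it (bot.grip_point_offset is the distance from the TCP to the grasp point, in m); z points along the fingers, y is the line along which they close (so a half turn about z gives the same grasp; the last joint's range is limited). The gripper opens to 87 mm and grips with 3 to 60 N. Pads are 19 mm wide; open, the fingers measure 117 mm over their backs; the gripper's body (75 mm by 190 mm) begins 51 mm behind the grasp point.
Start: joints at [-75.716, 30.224, 82.088, -0, 67.689, -10.227], TCP at [0.259, -0.569, 0.223] pointing down, gripper open.
Joint ranges: [-176.69, 176.69], [-43.24, 126.21], [12.49, 139.97], [-82, 262], [0, 151.66], [-163.58, 163.58]. Speed limits (degrees/s): [159.86, 159.86, 180, 180, 180, 180].

INTERFACE

Orientations are given as a 3x3 rotation matrix whose columns are the frame's x, y, z axes.
In Python, from rig import bot, viewer, ticket gives the robot as it stands.
- The arm moves only by the tool servo_tool, never from a script. Its argument "targets" is a list of rows, each an object with "offset": the shift along the tool's x, y, z in m, a list of three; "dr": the turn, a rotation vector about the tool's x, y, z in degrees, a list of three. In form: [{"offset": [x, y, z], "dr": [ax, ay, az]}, ...]. A call has 1 to 20 rows; each row is the pose to reach, as a shift and turn from the pose commanded when the call began, along the tool's axes at that moment; what a row does not reach only later rows make up. A row lasts 1/12 s, in which the tool goes at most 41.7 mm and 7.16 degrees, less where a joint would pass 70% of its speed; a pose out of reach is approached as far as the arm can. A call with a gripper value outside its range is refused whole. "gripper" is the gripper command: -1 is fully open, 1 is shut, values between are in proportion, set as the call begins (left out, the last holds). The fingers move at their own pace and stop on an object; the grip force is fixed at half the most. Time passes only in rows, so rows that repeat a pose let the fingers close. It gives the time, the measured TCP pose, the force, the opening and the grip force at its end, in the units of the state.
- bot.read_state(): the state, without advancing time (a new reading comes with each control period).
- viewer.capture(name): name is "scene" or "side" or "wrist"; returns a dict with "color" (420x560x3 uint8, red, green, blue), "camera_matrix" (3x3 intrinsics, pixels), "k1" (the pictures are not rectified: a ray, as slopes to the right and down, at radius r is drawn at 1 + k1 r^2 times it, then the intrinsics apply), "R" (3x3) and "t" (3): a world point X has camera coordinates R X + t. Camera axes: x right, y down, z forward; pixel columns grow to the right and rows downward; lengths in m; the calibration is good to about 2 mm. A picture is of the moment at which its call begins. There is no depth.
- ticket.hand_in(): hands the job in; it is judged then, once.
The state is a dict: "time_s": time; "joint_positions": joint angles; "qvel": joint speeds; "tau": joint torques, N m; "position": TCP position; "tcp_rot": TCP orientation; "force": force on the tool from outside, world axes, zero at the start; "moment": the same for the moment, N m; "opening": opening from 0.0 (shut) to 1.0 (fully open); "grasp_force": force on a finger pad.
Only numpy, scipy, OpenCV 4.12 (cv2) and the standard library are available. Lean on these libraries where they do the work, as an engineer would, in place of code of your own. Each camera call takes 0.05 s, during which the arm holds its last target. There are 200 camera calls.

## Working session

There is one attempt and no reset: what is moved stays moved. The work goes in short steps, Python scripts to look and compute and a tool call to move; the robot and the scene stay as the last step left them, time stands still between calls to the robot, and variables do not carry over. Pictures are saved under pics/ and viewed, at most 14 in all, crops included, and the job is handed in when it is done.

Besides the shell and the picture viewer there is one more tool, called after "Request:" as name(argument=value, ...) on one line, values as JSON. servo_tool: Moves the arm, as the interface text tells. Its arguments: {"type":"object","properties":{"targets":{"type":"array"},"gripper":{"type":"number"}},"required":["targets"]}

```bash
ls; mkdir -p pics; python3 - <<'E'
from rig import bot, viewer
import cv2,numpy as np
print(bot.read_state(), bot.grip_point_offset)
for n in ("scene","side"):
    c=viewer.capture(n); np.savez(n+"0.npz",**c); cv2.imwrite(f"pics/{n}0.png",c["color"][:,:,::-1]); print(n,c["camera_matrix"],c["k1"],c["R"],c["t"])
E
```

```text
pics
{'time_s': 0.0, 'joint_positions': array([-7.57176175e+01,  3.02780570e+01,  8.21549766e+01, -7.22461065e-04,
        6.76884181e+01, -1.02273652e+01]), 'qvel': array([ 0.02398725,  0.09592262,  0.0098809 , -0.03481399,  0.09574651,
        0.01483916]), 'tau': array([ 2.65023664e-04, -4.40037704e+01, -1.76593834e+01,  6.33148011e-02,
        5.82917745e-02, -1.70504159e-04]), 'position': array([ 0.25912352, -0.5679668 ,  0.2215892 ]), 'tcp_rot': array([[ 9.09888813e-01,  4.14851856e-01, -5.34244638e-04],
       [ 4.14852040e-01, -9.09886574e-01,  2.05133589e-03],
       [ 3.64898478e-04, -2.08812006e-03, -9.99997753e-01]]), 'force': array([-0.03233471,  0.784659  ,  0.882693  ]), 'moment': array([ 0.02691999,  0.05813676, -0.02969468]), 'grasp_force': 0.0, 'opening': 0.9988606184772119} 0.0187
scene [[430.83554222   0.         276.29005558]
 [  0.         430.83554222 212.47098639]
 [  0.           0.           1.        ]] -0.01814987024745738 [[-0.86070118 -0.50843565  0.02620437]
 [-0.26326357  0.40042787 -0.87769574]
 [ 0.43575884 -0.76233241 -0.47850133]] [0.47112657 0.27685754 1.30318337]
side [[405.55186757   0.         281.89584127]
 [  0.         405.55186757 209.9702951 ]
 [  0.           0.           1.        ]] 0.03730879436111616 [[-9.99986684e-01  5.11191442e-03  7.07832942e-04]
 [ 2.14749459e-03  5.36906752e-01 -8.43638861e-01]
 [-4.69264995e-03 -8.43626107e-01 -5.36910580e-01]] [0.54912829 0.13733891 1.17633861]
```

View pics/scene0.png

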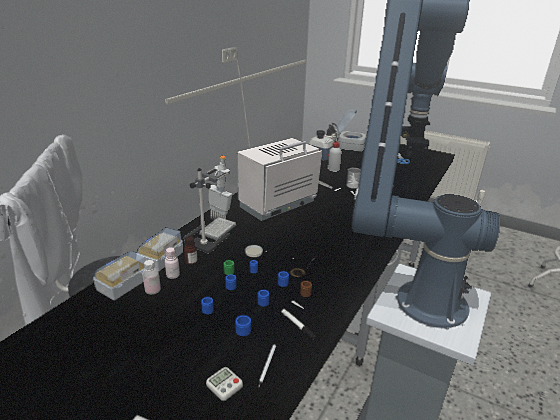

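View pics/side0.png

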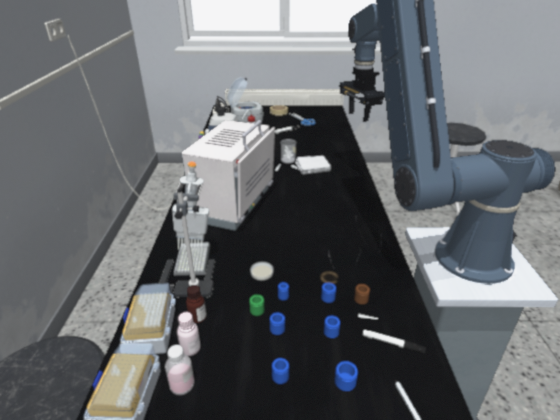

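The scene shows six blue sleeves. In the side view, the small one is at about (283,291), the large at (346,375), and four mediums at (329,292), (277,323), (332,326) and (280,371). The green (257,305) and brown (362,294) look-alikes are to be left. The petri dish is at (262,270), and the dryer is around (230,170) with its handle at (262,130).

```bash
cat > h.py <<'E'
import numpy as np, cv2
from scipy.spatial.transform import Rotation as Rt
def ray(c,uv):
    K=c["camera_matrix"]; d=np.array([(uv[0]-K[0,2])/K[0,0],(uv[1]-K[1,2])/K[1,1]]); s=d.copy(); k=float(c["k1"])
    for _ in range(20): s=d/(1+k*(s@s))
    R,t=c["R"],c["t"]; v=R.T@np.array([*s,1]); return -R.T@t, v/np.linalg.norm(v)
def plane(c,uv,z):
    o,v=ray(c,uv); return o+v*(z-o[2])/v[2]
def tri(c1,u1,c2,u2):
    o1,a=ray(c1,u1); o2,b=ray(c2,u2); s=np.linalg.lstsq(np.c_[a,-b],o2-o1,rcond=None)[0]
    p,q=o1+a*s[0],o2+b*s[1]; return (p+q)/2,np.linalg.norm(p-q)
def proj(c,X):
    K=c["camera_matrix"]; p=c["R"]@np.asarray(X,float)+c["t"]; s=p[:2]/p[2]; s=s*(1+float(c["k1"])*(s@s)); return s*K[0,0]+K[:2,2]
def blobs(c,lo=(105,120,50),hi=(125,255,255),amin=30):
    hsv=cv2.cvtColor(c["color"],cv2.COLOR_RGB2HSV); m=cv2.inRange(hsv,lo,hi)
    n,l,st,ce=cv2.connectedComponentsWithStats(m); return [(ce[i],st[i]) for i in range(1,n) if st[i][4]>=amin]
E
python3 - <<'E'
from h import *
S,D=np.load("scene0.npz"),np.load("side0.npz")
for n,c in (("scene",S),("side",D)):
    print(n)
    for ce,st in blobs(c):
        u=(st[0]+(st[2]-1)/2,st[1]+(st[3]-1)/2); p=plane(c,u,.018)
        dep=(c["R"]@p+c["t"])[2]; print(np.round(u,1),st[2:],np.round(p,4),"diam mm",round(1000*st[2]*dep/c["camera_matrix"][0,0],1))
a=cv2.resize(S["color"][120:230,225:345],None,fx=5,fy=5,interpolation=cv2.INTER_CUBIC)
b=cv2.resize(D["color"][105:235,175:290],None,fx=4.6,fy=4.6,interpolation=cv2.INTER_CUBIC)
cv2.imwrite("pics/dS.png",a[:,:,::-1]);cv2.imwrite("pics/dD.png",b[:,:,::-1])
E
```

```text
scene
[403.  160.5] [13  6 37] [ 0.4011 -1.0802  0.018 ] diam mm 69.2
[253.  266.5] [  9  14 109] [0.5473 0.1519 0.018 ] diam mm 29.6
[282.5 278.5] [ 12  16 166] [0.4332 0.1555 0.018 ] diam mm 38.0
[230.5 281.5] [ 12  16 161] [0.5627 0.2563 0.018 ] diam mm 37.4
[263.  297.5] [ 13  18 190] [0.4363 0.2668 0.018 ] diam mm 38.7
[207. 305.] [ 13  19 197] [0.5553 0.382  0.018 ] diam mm 37.6
[243. 325.] [ 17  21 304] [0.421 0.394 0.018] diam mm 46.5
side
[307.5 121.5] [14  8 58] [ 0.4136 -1.0663  0.018 ] diam mm 71.3
[283.  290.5] [ 13  20 224] [0.5471 0.1526 0.018 ] diam mm 33.2
[328.5 293. ] [ 16  21 293] [0.4321 0.162  0.018 ] diam mm 40.6
[125.5 314.5] [ 6 14 38] [0.9208 0.23   0.018 ] diam mm 14.3
[277. 323.] [ 17  25 362] [0.5619 0.2595 0.018 ] diam mm 39.6
[331.5 326. ] [ 18  25 362] [0.4362 0.2687 0.018 ] diam mm 41.6
[280.  370.5] [ 19  28 455] [0.555  0.3853 0.018 ] diam mm 39.3
[346.  375.5] [ 25  32 643] [0.4209 0.3971 0.018 ] diam mm 51.1
[ 97. 379.] [11 19 81] [0.922  0.4002 0.018 ] diam mm 22.4
```

View pics/dS.png

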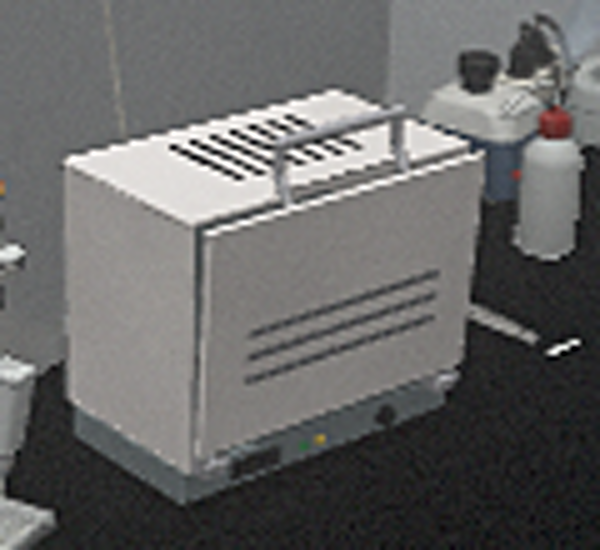

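View pics/dD.png

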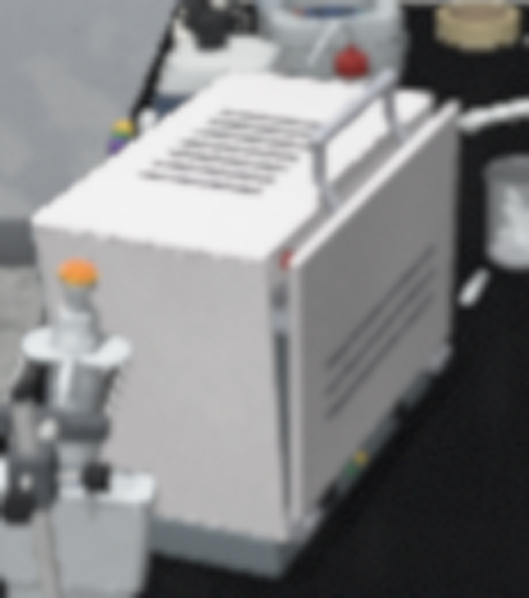

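The crops show the door slightly ajar, with the handle running from (278,148) to (403,108) in the scene crop and from (318,146) to (388,75) in the side crop. I'll triangulate the handle ends and the cabinet corners.

```bash
python3 - <<'E'
from h import *
S,D=np.load("scene0.npz"),np.load("side0.npz")
P={"handleL":((278,148),(318,146)),"handleR":((403,108),(388,76)),"roofFL":((195,225),(268,262)),"doorTL":((205,235),(295,268)),"doorTR":((482,152),(459,104)),"baseFL":((185,503),(280,578)),"roofBL":((68,160),(35,218)),"doorBL":((200,464),(300,530)),"doorBR":((462,372),(450,345))}
for k,(a,b) in P.items():
    ua=(np.array(a)+.5)/5-.5+[225,120]; ub=(np.array(b)+.5)/4.6-.5+[175,105]
    p,g=tri(S,ua,D,ub); print(k,np.round(p,4),"gap",round(g,4))
E
```

```text
handleL [ 0.66   -0.2038  0.2918] gap 0.0028
handleR [ 0.6209 -0.3311  0.2929] gap 0.0057
roofFL [ 0.6878 -0.1318  0.2467] gap 0.0055
doorTL [ 0.6698 -0.1171  0.2489] gap 0.0039
doorTR [ 0.5726 -0.3806  0.2526] gap 0.0038
baseFL [ 0.6947 -0.1323  0.0084] gap 0.0066
roofBL [ 0.8427 -0.1913  0.2475] gap 0.0024
doorBL [ 0.6784 -0.1278  0.0507] gap 0.0061
doorBR [ 0.5817 -0.3953  0.0473] gap 0.0054
```

```bash
cat >> h.py <<'E'
A=-np.deg2rad(20.0); CX=np.array([np.cos(A),np.sin(A),0]); CY=np.array([-np.sin(A),np.cos(A),0]); O=np.array([.638,-.266,0])
def loc(p): # world->cabinet frame
    d=np.asarray(p)-O; return np.array([d@CX,d@CY,d[2]])
def wor(l): return O+l[0]*CX+l[1]*CY+np.array([0,0,l[2]])
RD=np.c_[CY,CX,[0,0,-1]]  # tool down, closing along cabinet x
def go(bot,p,R=None):
    s=bot.read_state(); R0=s["tcp_rot"]; o=R0.T@(np.asarray(p)-s["position"])
    dr=np.zeros(3) if R is None else Rt.from_matrix(R0.T@R).as_rotvec(degrees=True)
    print("offset mm",np.round(o*1000,1),"dr",np.round(dr,2),"at",np.round(s["position"],4))
E
python3 - <<'E'
from h import *
from rig import bot
go(bot,[.64,-.2675,.36],RD); go(bot,[.64,-.2675,.36],-RD*[1,1,-1])
E
```

```text
offset mm [ 471.2 -115.7 -138. ] dr [ -0.1   -0.06 -45.49] at [ 0.2592 -0.568   0.2217]
offset mm [ 471.2 -115.7 -138. ] dr [-8.0000e-02  1.2000e-01  1.3451e+02] at [ 0.2592 -0.568   0.2217]
```

Request:
servo_tool(targets=[{"offset":[0,0,-0.04],"dr":[0,0,-5]},{"offset":[0,0,-0.08],"dr":[0,0,-10]},{"offset":[0.02,0,-0.12],"dr":[0,0,-15]},{"offset":[0.05,-0.012,-0.138],"dr":[0,0,-20]},{"offset":[0.085,-0.021,-0.138],"dr":[0,0,-25]},{"offset":[0.12,-0.03,-0.138],"dr":[0,0,-30]},{"offset":[0.155,-0.038,-0.138],"dr":[0,0,-35]},{"offset":[0.19,-0.047,-0.138],"dr":[0,0,-40]},{"offset":[0.225,-0.055,-0.138],"dr":[0,0,-45.5]},{"offset":[0.26,-0.064,-0.138],"dr":[0,0,-45.5]},{"offset":[0.295,-0.072,-0.138],"dr":[0,0,-45.5]},{"offset":[0.33,-0.081,-0.138],"dr":[0,0,-45.5]},{"offset":[0.365,-0.09,-0.138],"dr":[0,0,-45.5]},{"offset":[0.4,-0.098,-0.138],"dr":[0,0,-45.5]},{"offset":[0.435,-0.107,-0.138],"dr":[0,0,-45.5]},{"offset":[0.46,-0.113,-0.138],"dr":[0,0,-45.5]},{"offset":[0.471,-0.1157,-0.138],"dr":[-0.1,-0.06,-45.5]},{"offset":[0.471,-0.1157,-0.138],"dr":[-0.1,-0.06,-45.5]},{"offset":[0.471,-0.1157,-0.138],"dr":[-0.1,-0.06,-45.5]}], gripper=0.1)

```text
time_s: 1.68
position: [0.6392, -0.2682, 0.3599]
tcp_rot: [[0.341, 0.94, -0.001], [0.94, -0.341, -0.002], [-0.002, -0.001, -1.0]]
force: [-0.4, 0.7, -0.9]
opening: 0.449
grasp_force: 0.0
```

```bash
python3 - <<'E'
from h import *
from rig import bot,viewer
c=viewer.capture("wrist"); np.savez("w1.npz",**c); cv2.imwrite("pics/w1.png",c["color"][:,:,::-1])
go(bot,[.64,-.2675,.278],RD); s=bot.read_state(); print(s["force"],s["opening"],s["joint_positions"])
print("proj handle ends",[proj(c,wor([.0024,y,.296])) for y in(-.054,0,.054)])
E
```

```text
offset mm [ 2.   0.7 82.2] dr [-0.02  0.15 -0.04] at [ 0.6387 -0.2689  0.3602]
[ 0.76429868  0.01648094 -0.28536528] 0.44853496382396885 [-31.98358417  29.9553521   60.6187826   -0.1470716   89.41182746
 -11.94513826]
proj handle ends [array([276.54975476, 289.73006627]), array([276.45945076, 227.17168719]), array([276.35846935, 155.28185193])]
```

View pics/w1.png

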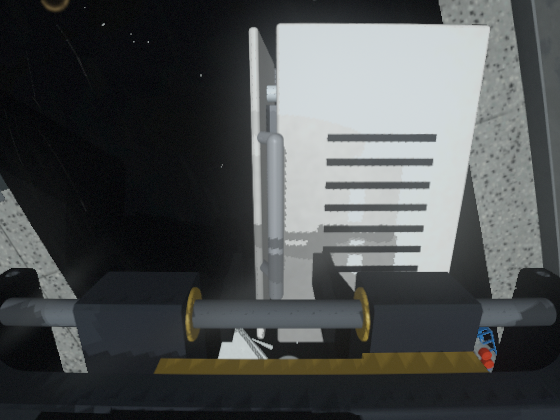

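The wrist view shows the handle vertical at column 275, against a predicted 276.5, so it is well aligned. I'll descend, grip it, and then recheck the pose from the gripped position.

Request:
servo_tool(targets=[{"offset":[0.002,0.0,0.02]},{"offset":[0.002,0,0.04]},{"offset":[0.002,0,0.06]},{"offset":[0.002,0,0.075]},{"offset":[0.002,0,0.082]},{"offset":[0.002,0,0.082]},{"offset":[0.002,0,0.082]}])

```text
$.targets[0]: bad value
```

Request:
servo_tool(targets=[{"offset":[0,0,0]},{"offset":[0,0,0]},{"offset":[0,0,0]},{"offset":[0,0,0]},{"offset":[0,0,0]},{"offset":[0,0,0]},{"offset":[0,0,0]},{"offset":[0,0,0]}], gripper=1)

```text
$.targets[0]: bad value
```

Request:
servo_tool(targets=[{"offset":[0.002,0,0.02],"dr":[0,0,0]},{"offset":[0.002,0,0.04],"dr":[0,0,0]},{"offset":[0.002,0,0.06],"dr":[0,0,0]},{"offset":[0.002,0,0.075],"dr":[0,0,0]},{"offset":[0.002,0,0.082],"dr":[0,0,0]},{"offset":[0.002,0,0.082],"dr":[0,0,0]},{"offset":[0.002,0,0.082],"dr":[0,0,0]}])

```text
time_s: 2.32
position: [0.64, -0.2676, 0.2791]
tcp_rot: [[0.343, 0.939, 0.001], [0.939, -0.343, -0.002], [-0.002, 0.001, -1.0]]
force: [-0.3, -0.5, 1.0]
opening: 0.446
grasp_force: 0.0
```

Request:
servo_tool(targets=[{"offset":[0,0,0],"dr":[0,0,0]},{"offset":[0,0,0],"dr":[0,0,0]},{"offset":[0,0,0],"dr":[0,0,0]},{"offset":[0,0,0],"dr":[0,0,0]},{"offset":[0,0,0],"dr":[0,0,0]},{"offset":[0,0,0],"dr":[0,0,0]},{"offset":[0,0,0],"dr":[0,0,0]},{"offset":[0,0,0],"dr":[0,0,0]}], gripper=1)

```text
time_s: 2.98
position: [0.6401, -0.266, 0.2791]
tcp_rot: [[0.342, 0.94, -0.0], [0.94, -0.342, -0.002], [-0.002, 0.0, -1.0]]
force: [-2.5, 1.2, 4.2]
opening: 0.126
grasp_force: 30.0
```

```bash
python3 - <<'E'
from h import *
from rig import bot
s=bot.read_state(); print(loc(s["position"]),s["position"],s["force"],s["opening"]*87,s["grasp_force"])
l=loc(s["position"])
r=np.hypot(.015,.24); 
th0=np.arctan2(.015-0,.24) - np.arcsin(l[0]/r); print("theta",th0)
h=lambda t: np.array([.015*np.cos(t)-.24*np.sin(t), .24*np.cos(t)+.015*np.sin(t)])
for t in np.linspace(th0,1.571,19): print(round(t,3), np.round(1000*(h(t)-h(th0)),0), end="; ")
E
```

```text
[0.00200535 0.00075306 0.27905791] [ 0.64014197 -0.26597822  0.27905791] [-2.52112739  1.22124687  4.18329486] 10.961604444845293 30.00135898590088
theta 0.054079366089632284
0.054 [0. 0.]; 0.138 [-20.  -1.]; 0.223 [-40.  -3.]; 0.307 [-60.  -7.]; 0.391 [-80. -13.]; 0.475 [-99. -20.]; 0.56 [-117.  -29.]; 0.644 [-134.  -40.]; 0.728 [-151.  -51.]; 0.813 [-166.  -65.]; 0.897 [-180.  -79.]; 0.981 [-193.  -95.]; 1.065 [-205. -111.]; 1.15 [-215. -129.]; 1.234 [-224. -147.]; 1.318 [-231. -166.]; 1.402 [-236. -185.]; 1.487 [-240. -205.]; 1.571 [-242. -226.];
```

Request:
servo_tool(targets=[{"offset":[0,-0.005,0],"dr":[0,0,0]},{"offset":[0,-0.012,0],"dr":[0,0,0]},{"offset":[0,-0.02,0.001],"dr":[0,0,0]},{"offset":[0,-0.03,0.002],"dr":[0,0,0]},{"offset":[0,-0.04,0.003],"dr":[0,0,0]},{"offset":[0,-0.05,0.005],"dr":[0,0,0]},{"offset":[0,-0.06,0.007],"dr":[0,0,0]},{"offset":[0,-0.07,0.01],"dr":[0,0,0]},{"offset":[0,-0.08,0.013],"dr":[0,0,0]},{"offset":[0,-0.09,0.0165],"dr":[0,0,0]},{"offset":[0,-0.099,0.02],"dr":[0,0,0]},{"offset":[0,-0.108,0.0245],"dr":[0,0,0]},{"offset":[0,-0.117,0.029],"dr":[0,0,0]},{"offset":[0,-0.1255,0.0345],"dr":[0,0,0]},{"offset":[0,-0.134,0.04],"dr":[0,0,0]},{"offset":[0,-0.1425,0.0455],"dr":[0,0,0]},{"offset":[0,-0.151,0.051],"dr":[0,0,0]},{"offset":[0,-0.1585,0.058],"dr":[0,0,0]},{"offset":[0,-0.166,0.065],"dr":[0,0,0]},{"offset":[0,-0.166,0.065],"dr":[0,0,0]}])

```text
time_s: 4.65
position: [0.4819, -0.2087, 0.2124]
tcp_rot: [[0.342, 0.94, -0.003], [0.94, -0.342, -0.001], [-0.002, -0.003, -1.0]]
force: [-2.4, -1.8, -3.6]
opening: 0.128
grasp_force: 30.0
```

```bash
python3 - <<'E'
from h import *
from rig import bot
s=bot.read_state(); print(loc(s["position"])*1000,s["force"],s["moment"],s["opening"]*87,s["grasp_force"])
E
```

```text
[-166.31338829    0.40285651  212.38135108] [-2.44972245 -1.82992762 -3.59540654] [-0.34063217  0.0567939   0.01662695] 11.157512884476215 29.996323585510254
```

Request:
servo_tool(targets=[{"offset":[0,-0.007,0.007],"dr":[0,0,0]},{"offset":[0,-0.014,0.014],"dr":[0,0,0]},{"offset":[0,-0.0205,0.022],"dr":[0,0,0]},{"offset":[0,-0.027,0.03],"dr":[0,0,0]},{"offset":[0,-0.033,0.038],"dr":[0,0,0]},{"offset":[0,-0.039,0.046],"dr":[0,0,0]},{"offset":[0,-0.044,0.055],"dr":[0,0,0]},{"offset":[0,-0.049,0.064],"dr":[0,0,0]},{"offset":[0,-0.0535,0.073],"dr":[0,0,0]},{"offset":[0,-0.058,0.082],"dr":[0,0,0]},{"offset":[0,-0.0615,0.0915],"dr":[0,0,0]},{"offset":[0,-0.065,0.101],"dr":[0,0,0]},{"offset":[0,-0.0675,0.1105],"dr":[0,0,0]},{"offset":[0,-0.07,0.12],"dr":[0,0,0]},{"offset":[0,-0.072,0.13],"dr":[0,0,0]},{"offset":[0,-0.074,0.14],"dr":[0,0,0]},{"offset":[0,-0.075,0.149],"dr":[0,0,0]},{"offset":[0,-0.076,0.156],"dr":[0,0,0]},{"offset":[0,-0.076,0.16],"dr":[0,0,0]},{"offset":[0,-0.076,0.161],"dr":[0,0,0]}])

```text
time_s: 6.32
position: [0.411, -0.1831, 0.0514]
tcp_rot: [[0.341, 0.94, -0.004], [0.94, -0.341, 0.001], [-0.001, -0.004, -1.0]]
force: [-6.3, -2.9, 2.7]
opening: 0.122
grasp_force: 29.7
```

Request:
servo_tool(targets=[{"offset":[0,0,0.001],"dr":[0,0,0]},{"offset":[0,0,0.002],"dr":[0,0,0]},{"offset":[0,0,0.002],"dr":[0,0,0]}])

```text
time_s: 6.57
position: [0.4109, -0.183, 0.0498]
tcp_rot: [[0.341, 0.94, -0.004], [0.94, -0.341, 0.001], [-0.001, -0.004, -1.0]]
force: [-7.4, -3.1, -0.5]
opening: 0.122
grasp_force: 30.0
```

```bash
python3 - <<'E'
from h import *
from rig import bot,viewer
s=bot.read_state(); print(loc(s["position"])*1000,s["force"],s["moment"],s["opening"]*87,s["grasp_force"])
c=viewer.capture("side"); np.savez("side1.npz",**c)
c=viewer.capture("scene"); np.savez("scene1.npz",**c)
E
```

```text
[-241.76106497    0.28379659   49.79434655] [-7.3939838  -3.0806244  -0.50945139] [-0.62421424  0.78275977  0.04820659] 10.616531487883762 29.955636262893677
```

Request:
servo_tool(targets=[{"offset":[0,0,0.002],"dr":[0,0,0]},{"offset":[0,0,0.004],"dr":[0,0,0]},{"offset":[0,0,0.004],"dr":[0,0,0]}])

```text
time_s: 6.92
position: [0.4108, -0.183, 0.047]
tcp_rot: [[0.341, 0.94, -0.004], [0.94, -0.341, 0.0], [-0.001, -0.004, -1.0]]
force: [-8.3, -3.1, 13.3]
opening: 0.123
grasp_force: 29.0
```

Request:
servo_tool(targets=[{"offset":[0,0,-0.001],"dr":[0,0,0]},{"offset":[0,0,-0.001],"dr":[0,0,0]},{"offset":[0,0,-0.001],"dr":[0,0,0]},{"offset":[0,0,-0.001],"dr":[0,0,0]},{"offset":[0,0,-0.03],"dr":[0,0,0]},{"offset":[0,0,-0.07],"dr":[0,0,0]},{"offset":[0,0,-0.11],"dr":[0,0,0]},{"offset":[0,0,-0.15],"dr":[0,0,0]},{"offset":[0,0.02,-0.19],"dr":[0,0,0]},{"offset":[0,0.04,-0.22],"dr":[0,0,0]},{"offset":[0,0.05,-0.24],"dr":[0,0,0]},{"offset":[0,0.05,-0.24],"dr":[0,0,0]},{"offset":[0,0.05,-0.24],"dr":[0,0,0]},{"offset":[0,0.05,-0.24],"dr":[0,0,0]}], gripper=0.2)

```text
time_s: 8.08
position: [0.4589, -0.1995, 0.2849]
tcp_rot: [[0.342, 0.94, -0.002], [0.94, -0.342, 0.0], [-0.001, -0.002, -1.0]]
force: [-0.2, 1.1, -0.7]
opening: 0.4
grasp_force: 0.0
```

```bash
python3 - <<'E'
from h import *
from rig import bot,viewer
c=viewer.capture("wrist"); np.savez("w2.npz",**c); cv2.imwrite("pics/w2.png",c["color"][:,:,::-1])
for n in("scene","side"):
    d=viewer.capture(n); np.savez(n+"2.npz",**d)
print(loc(bot.read_state()["position"]))
for n,l in {"knob":(-.115,-.002,.124),"pivot":(-.115,-.102,.107),"barend":(-.115,.103,.107),"h1":(-.24,.054,.07),"h2":(-.24,-.054,.07),"rack++":(-.095,.083,.073),"rack-+":(-.135,.083,.073),"dTL":(-.196,.143,.055),"dBL":(0,.143,.055)}.items(): print(n,proj(c,wor(l)))
E
```

```text
[-0.19119179  0.00105996  0.28448603]
knob [348.82022364 199.71161394]
pivot [340.12245928 276.48802747]
barend [351.97221059  94.63393751]
h1 [234.52586866 140.92263932]
h2 [238.03126688 228.21217223]
rack++ [361.8492302  115.01176567]
rack-+ [326.42157146 114.88673052]
dTL [272.22888907  59.40498838]
dBL [444.80488246  60.65273291]
```

View pics/w2.png

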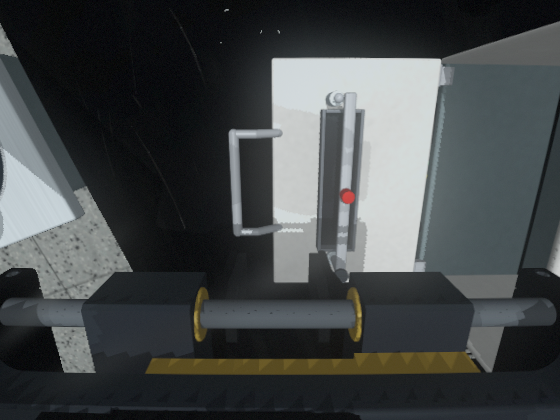

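The wrist view shows the door lying down. The keeper knob is at (348,197), against a predicted (349,200), and the rack spans columns 320–364 and rows 108–248, which matches the model. Next I'll pinch the knob.

Request:
servo_tool(targets=[{"offset":[-0.001,0.03,0.02],"dr":[0,0,0]},{"offset":[-0.001,0.06,0.04],"dr":[0,0,0]},{"offset":[-0.001,0.076,0.07],"dr":[0,0,0]},{"offset":[-0.001,0.076,0.1],"dr":[0,0,0]},{"offset":[-0.001,0.076,0.13],"dr":[0,0,0]},{"offset":[-0.001,0.076,0.15],"dr":[0,0,0]},{"offset":[-0.001,0.076,0.165],"dr":[0,0,0]},{"offset":[-0.001,0.076,0.173],"dr":[0,0,0]},{"offset":[-0.001,0.076,0.173],"dr":[0,0,0]},{"offset":[-0.001,0.076,0.173],"dr":[0,0,0]}])

```text
time_s: 9.07
position: [0.531, -0.2277, 0.113]
tcp_rot: [[0.342, 0.94, -0.001], [0.94, -0.342, -0.001], [-0.001, -0.0, -1.0]]
force: [1.2, 0.1, 0.3]
opening: 0.399
grasp_force: 0.0
```

Request:
servo_tool(targets=[{"offset":[0,0,0],"dr":[0,0,0]},{"offset":[0,0,0],"dr":[0,0,0]},{"offset":[0,0,0],"dr":[0,0,0]},{"offset":[0,0,0],"dr":[0,0,0]},{"offset":[0,0,0],"dr":[0,0,0]},{"offset":[0,0,0],"dr":[0,0,0]}], gripper=1)

```text
time_s: 9.57
position: [0.5282, -0.2267, 0.1141]
tcp_rot: [[0.341, 0.94, -0.006], [0.94, -0.341, 0.0], [-0.002, -0.006, -1.0]]
force: [-6.0, 0.6, 5.7]
opening: 0.142
grasp_force: 30.0
```

```bash
python3 - <<'E'
from h import *
from rig import bot,viewer
s=bot.read_state(); print(loc(s["position"])*1000,s["force"],s["opening"]*87,s["grasp_force"])
for k in np.arange(5,91,5): 
  r=np.deg2rad(k); print(k,np.round([-100*(1-np.cos(r)),-100*np.sin(r)],1),end="; ")
E
```

```text
[-116.6628161    -0.58973928  114.05167567] [-5.97544862  0.59685646  5.74556979] 12.389734184780641 30.00048816204071
5 [-0.4 -8.7]; 10 [ -1.5 -17.4]; 15 [ -3.4 -25.9]; 20 [ -6.  -34.2]; 25 [ -9.4 -42.3]; 30 [-13.4 -50. ]; 35 [-18.1 -57.4]; 40 [-23.4 -64.3]; 45 [-29.3 -70.7]; 50 [-35.7 -76.6]; 55 [-42.6 -81.9]; 60 [-50.  -86.6]; 65 [-57.7 -90.6]; 70 [-65.8 -94. ]; 75 [-74.1 -96.6]; 80 [-82.6 -98.5]; 85 [-91.3 -99.6]; 90 [-100. -100.];
```

Request:
servo_tool(targets=[{"offset":[-0.0004,-0.0087,0],"dr":[0,0,-5]},{"offset":[-0.0015,-0.0174,0],"dr":[0,0,-10]},{"offset":[-0.0034,-0.0259,0],"dr":[0,0,-15]},{"offset":[-0.006,-0.0342,0],"dr":[0,0,-20]},{"offset":[-0.0094,-0.0423,0],"dr":[0,0,-25]},{"offset":[-0.0134,-0.05,0],"dr":[0,0,-30]},{"offset":[-0.0181,-0.0574,0],"dr":[0,0,-35]},{"offset":[-0.0234,-0.0643,0],"dr":[0,0,-40]},{"offset":[-0.0293,-0.0707,0],"dr":[0,0,-45]},{"offset":[-0.0357,-0.0766,0],"dr":[0,0,-50]},{"offset":[-0.0426,-0.0819,0],"dr":[0,0,-55]},{"offset":[-0.05,-0.0866,0],"dr":[0,0,-60]},{"offset":[-0.0577,-0.0906,0],"dr":[0,0,-65]},{"offset":[-0.0658,-0.094,0],"dr":[0,0,-70]},{"offset":[-0.0741,-0.0966,0],"dr":[0,0,-75]},{"offset":[-0.0826,-0.0985,0],"dr":[0,0,-80]},{"offset":[-0.0913,-0.0996,0],"dr":[0,0,-85]},{"offset":[-0.0965,-0.1,0],"dr":[0,0,-88]},{"offset":[-0.0965,-0.1,0],"dr":[0,0,-88]},{"offset":[-0.0965,-0.1,0],"dr":[0,0,-88]}])

```text
time_s: 11.23
position: [0.4032, -0.2837, 0.1136]
tcp_rot: [[-0.927, 0.376, -0.001], [0.376, 0.927, -0.001], [0.001, -0.001, -1.0]]
force: [-3.9, 0.7, 1.9]
opening: 0.16
grasp_force: 3.0
```

```bash
python3 - <<'E'
from h import *
from rig import bot,viewer
s=bot.read_state(); print(loc(s["position"])*1000,s["force"],s["opening"]*87,s["grasp_force"])
go(bot,s["position"],RD)
E
```

```text
[-214.60654133  -96.94095822  113.63085817] [-3.90614292  0.68557879  1.92032545] 13.91034910237861 3.000289164483547
offset mm [0. 0. 0.] dr [-0.1  -0.   87.91] at [ 0.4032 -0.2837  0.1136]
```

Request:
servo_tool(targets=[{"offset":[0,0,0],"dr":[0,0,0]},{"offset":[0,0,0],"dr":[0,0,0]},{"offset":[0,0,0],"dr":[0,0,0]},{"offset":[0,0,-0.02],"dr":[0,0,0]},{"offset":[0,0,-0.05],"dr":[0,0,0]},{"offset":[0,0,-0.08],"dr":[0,0,6]},{"offset":[0,0,-0.11],"dr":[0,0,12]},{"offset":[-0.005,0.02,-0.14],"dr":[0,0,19]},{"offset":[-0.01,0.04,-0.17],"dr":[0,0,26]},{"offset":[-0.015,0.06,-0.17],"dr":[0,0,33]},{"offset":[-0.02,0.08,-0.17],"dr":[0,0,40]},{"offset":[-0.024,0.098,-0.17],"dr":[0,0,47]},{"offset":[-0.024,0.098,-0.17],"dr":[0,0,54]},{"offset":[-0.024,0.098,-0.17],"dr":[0,0,61]},{"offset":[-0.024,0.098,-0.17],"dr":[0,0,68]},{"offset":[-0.024,0.098,-0.17],"dr":[0,0,75]},{"offset":[-0.024,0.098,-0.17],"dr":[0,0,82]},{"offset":[-0.024,0.098,-0.17],"dr":[0,0,87.9]},{"offset":[-0.024,0.098,-0.17],"dr":[0,0,87.9]},{"offset":[-0.024,0.098,-0.17],"dr":[0,0,87.9]}], gripper=0.2)

```text
time_s: 12.9
position: [0.4637, -0.202, 0.2834]
tcp_rot: [[0.337, 0.941, 0.001], [0.941, -0.337, -0.002], [-0.002, 0.002, -1.0]]
force: [0.1, 0.6, 0.5]
opening: 0.396
grasp_force: 0.0
```

```bash
python3 - <<'E'
from h import *
from rig import bot,viewer
c=viewer.capture("wrist"); np.savez("w3.npz",**c)
im=cv2.resize(c["color"][40:300,180:460],(800,743),interpolation=cv2.INTER_CUBIC)[:600]
cv2.imwrite("pics/w3.png",im[:,:,::-1])
print(loc(bot.read_state()["position"]))
for n in("scene","side"):
    d=viewer.capture(n); np.savez(n+"3.npz",**d)
    print(n)
    for ce,st in blobs(d):
        u=(st[0]+(st[2]-1)/2,st[1]+(st[3]-1)/2); p=plane(d,u,.018); print(np.round(u,1),st[2:],np.round(p,4))
E
```

```text
[-0.18574622  0.0004404   0.28341353]
scene
[253.  266.5] [  9  14 105] [0.5473 0.1519 0.018 ]
[282.5 278.5] [ 12  16 163] [0.4332 0.1555 0.018 ]
[230.5 281.5] [ 12  16 162] [0.5627 0.2563 0.018 ]
[263.  297.5] [ 13  18 188] [0.4363 0.2668 0.018 ]
[207. 305.] [ 13  19 194] [0.5553 0.382  0.018 ]
[243. 325.] [ 17  21 304] [0.421 0.394 0.018]
side
[309.  121.5] [11  8 45] [ 0.406  -1.0662  0.018 ]
[283.  290.5] [ 13  20 231] [0.5471 0.1526 0.018 ]
[328.5 293. ] [ 16  21 295] [0.4321 0.162  0.018 ]
[125.5 314.5] [ 6 14 38] [0.9208 0.23   0.018 ]
[277. 323.] [ 17  25 365] [0.5619 0.2595 0.018 ]
[331.5 326. ] [ 18  25 367] [0.4362 0.2687 0.018 ]
[280.  370.5] [ 19  28 459] [0.555  0.3853 0.018 ]
[346.  375.5] [ 25  32 642] [0.4209 0.3971 0.018 ]
[ 97. 379.] [11 19 81] [0.922  0.4002 0.018 ]
```

View pics/w3.png

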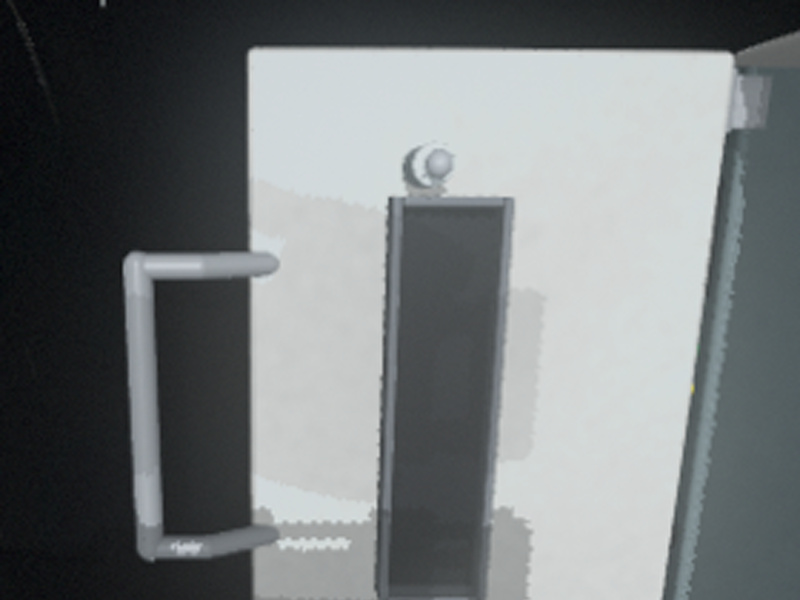

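```bash
python3 - <<'E'
from h import *
c=np.load("w3.npz")
for n,q,z in (("TL",(390,198),.073),("TR",(514,198),.073),("BL",(377,598),.073),("BR",(486,598),.073),("doorTL",(249,48),.055),("doorTR",(733,50),.055),("h",(147,400),.07)):
    u=(np.array(q)+.5)/2.857-.5+[180,40]; print(n,np.round(1000*loc(plane(c,u,z)),1))
E
```

```text
TL [-141.    88.5   73. ]
TR [-92.4  88.9  73. ]
BL [-139.9  -81.4   73. ]
BR [-91.1 -81.4  73. ]
doorTL [-196.2  144.7   55. ]
doorTR [ -5.  146.2  55. ]
h [-239.4    7.4   70. ]
```

```bash
cat >> h.py <<'E'
O=O-.0013*CX+.002*CY
E
python3 - <<'E'
from h import *
from rig import bot
c=np.load("w3.npz"); s=bot.read_state(); p=s["position"].copy()
for dx in (0,.04,.08):
  q=p+dx*CY; q[2]-=.2; print(dx,proj(c,q))
d=np.load("side3.npz"); im=cv2.resize(d["color"][250:400,215:385],None,fx=4,fy=4,interpolation=cv2.INTER_CUBIC); cv2.imwrite("pics/sl.png",im[:,:,::-1])
print(np.round(loc(p),4)); go(bot,np.r_[np.array([.4326,.1588])-.05*CY[:2],.22],RD)
E
```

```text
0 [275.70188563 188.11765386]
0.04 [275.77563915 153.49196633]
0.08 [275.8557254  116.57943647]
[-0.1846 -0.0017  0.2834]
offset mm [ 279.3 -151.5   62.7] dr [0.09 0.09 0.21] at [ 0.4634 -0.2021  0.2834]
```

View pics/sl.png

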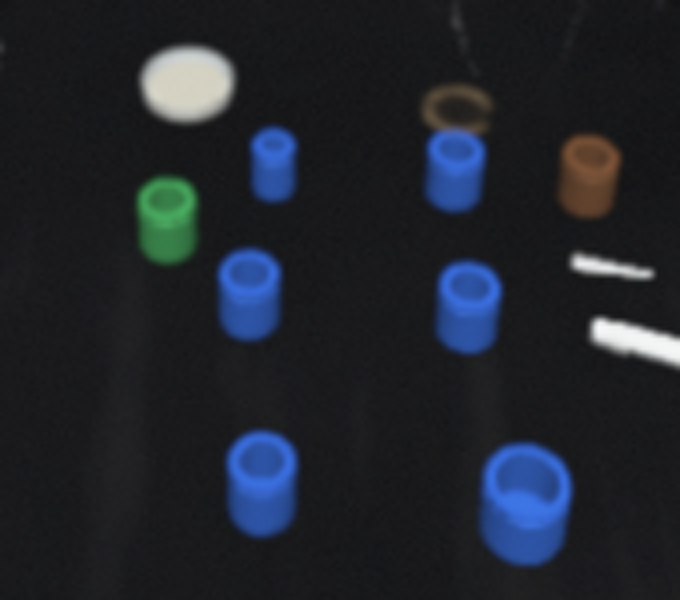

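The crop confirms four mediums of about equal size, at crop positions (455,170), (250,295), (468,307) and (262,483). The small one (273,165), the large one (526,503), the green and the brown all stay. First target is the medium at world (0.433, 0.159).

Request:
servo_tool(targets=[{"offset":[0.03,-0.01,0],"dr":[0,0,0.2]},{"offset":[0.06,-0.02,0.005],"dr":[0,0,0.2]},{"offset":[0.09,-0.035,0.01],"dr":[0,0,0.2]},{"offset":[0.12,-0.05,0.02],"dr":[0,0,0.2]},{"offset":[0.15,-0.065,0.03],"dr":[0,0,0.2]},{"offset":[0.18,-0.08,0.04],"dr":[0,0,0.2]},{"offset":[0.21,-0.095,0.05],"dr":[0,0,0.2]},{"offset":[0.24,-0.11,0.06],"dr":[0,0,0.2]},{"offset":[0.27,-0.125,0.063],"dr":[0,0,0.2]},{"offset":[0.3,-0.138,0.063],"dr":[0,0,0.2]},{"offset":[0.32,-0.147,0.063],"dr":[0,0,0.2]},{"offset":[0.329,-0.1515,0.063],"dr":[0,0,0.2]},{"offset":[0.329,-0.1515,0.063],"dr":[0,0,0.2]},{"offset":[0.329,-0.1515,0.063],"dr":[0,0,0.2]}], gripper=-0.26)

```text
time_s: 14.22
position: [0.4329, 0.1584, 0.2197]
tcp_rot: [[0.342, 0.94, 0.001], [0.94, -0.342, -0.003], [-0.002, 0.002, -1.0]]
force: [0.1, 0.7, -1.0]
opening: 0.624
grasp_force: 0.0
```

```bash
cat > wm.py <<'E'
from h import *
from rig import bot,viewer
import sys
c=viewer.capture("wrist"); s=bot.read_state(); p=s["position"]
hsv=cv2.cvtColor(c["color"],cv2.COLOR_RGB2HSV); m=cv2.inRange(hsv,(105,120,50),(125,255,255))
K=c["camera_matrix"]
for ct in cv2.findContours(m,cv2.RETR_EXTERNAL,cv2.CHAIN_APPROX_NONE)[0]:
    if cv2.contourArea(ct)<150: continue
    # silhouette = hull of rim (z=.036) and base (z=0) circles: centre the box at mid height
    x,y,w,h=cv2.boundingRect(ct); a=plane(c,(x+(w-1)/2,y+(h-1)/2),.018)
    dep=(c["R"]@a+c["t"])[2]; print(np.round([x,y,w,h]),np.round(a,4),"d",round(1000*min(w,h)*dep/K[0,0]))
    if np.linalg.norm(a[:2]-p[:2])<.04: go(bot,np.r_[a[:2],.018],RD)
E
python3 wm.py
```

```text
[218  48 106 177] [0.4474 0.2158 0.018 ] d 118
[306  32  97 143] [0.5448 0.2177 0.018 ] d 105
```

```bash
python3 - <<'E'
from rig import viewer
import cv2,numpy as np
c=viewer.capture("wrist"); np.savez("w4.npz",**c); cv2.imwrite("pics/w4.png",c["color"][:,:,::-1])
E
```

```text
(no output)
```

View pics/w4.png

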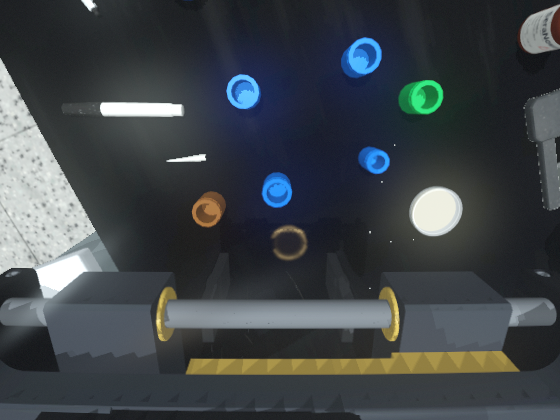

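The wrist view shows the target sleeve at (277,190). A bluish glow on the bench pollutes the mask, so I'll raise the V threshold.

```bash
sed -i 's/(105,120,50),(125,255,255))$/(100,120,110),(125,255,255))/' wm.py; python3 wm.py
```

```text
[261 172  31  36] [0.4322 0.1554 0.018 ] d 36
offset mm [ -1.8  -0.4 201.7] dr [ 0.09  0.11 -0.18] at [0.4331 0.1574 0.2197]
[358 146  32  28] [0.549 0.15  0.018] d 32
[226  74  35  35] [0.4366 0.2694 0.018 ] d 37
[341  37  41  41] [0.565  0.2582 0.018 ] d 42
```

Request:
servo_tool(targets=[{"offset":[-0.002,0,0.03],"dr":[0,0,0]},{"offset":[-0.002,0,0.06],"dr":[0,0,0]},{"offset":[-0.002,0,0.09],"dr":[0,0,0]},{"offset":[-0.002,0,0.12],"dr":[0,0,0]},{"offset":[-0.002,0,0.15],"dr":[0,0,0]},{"offset":[-0.002,0,0.175],"dr":[0,0,0]},{"offset":[-0.002,0,0.192],"dr":[0,0,0]},{"offset":[-0.002,0,0.201],"dr":[0,0,0]},{"offset":[-0.002,0,0.201],"dr":[0,0,0]},{"offset":[-0.002,0,0.201],"dr":[0,0,0]}])

```text
time_s: 15.2
position: [0.4326, 0.1557, 0.0187]
tcp_rot: [[0.345, 0.939, 0.0], [0.939, -0.345, -0.002], [-0.002, 0.001, -1.0]]
force: [-0.3, 0.1, 0.5]
opening: 0.629
grasp_force: 0.0
```

Request:
servo_tool(targets=[{"offset":[0,0,0],"dr":[0,0,0]},{"offset":[0,0,0],"dr":[0,0,0]},{"offset":[0,0,0],"dr":[0,0,0]},{"offset":[0,0,0],"dr":[0,0,0]},{"offset":[0,0,0],"dr":[0,0,0]},{"offset":[0,0,0],"dr":[0,0,0]},{"offset":[0,0,-0.005],"dr":[0,0,0]},{"offset":[0,0,-0.02],"dr":[0,0,0]},{"offset":[0,0,-0.05],"dr":[0,0,0]},{"offset":[0,0,-0.08],"dr":[0,0,0]},{"offset":[0,0,-0.11],"dr":[0,0,0]},{"offset":[0,0,-0.15],"dr":[0,0,0]},{"offset":[0,0,-0.18],"dr":[0,0,0]},{"offset":[0,0,-0.18],"dr":[0,0,0]},{"offset":[0,0,-0.18],"dr":[0,0,0]}], gripper=1)

```text
time_s: 16.45
position: [0.4329, 0.157, 0.2005]
tcp_rot: [[0.343, 0.939, 0.005], [0.939, -0.343, -0.001], [0.001, 0.006, -1.0]]
force: [0.2, 0.1, 0.3]
opening: 0.387
grasp_force: 30.0
```

```bash
cat > pl.py <<'E'
from h import *
from rig import bot
import sys
y=float(sys.argv[1])/1000
s=bot.read_state(); print("open",s["opening"]*87,s["grasp_force"],"loc",np.round(loc(s["position"])*1000,1),s["force"])
go(bot,wor([-.115,y,.079]),RD)
E
python3 pl.py 60
```

```text
open 33.63608493917649 29.999558329582214 loc [-336.1  325.3  200.5] [0.17456742 0.07804813 0.26212814]
offset mm [-265.1  220.7  122.6] dr [ 0.32 -0.03 -0.07] at [0.4329 0.157  0.2005]
```

Request:
servo_tool(targets=[{"offset":[-0.02,0.016,0],"dr":[0.3,0,0]},{"offset":[-0.044,0.036,0],"dr":[0.3,0,0]},{"offset":[-0.07,0.058,0],"dr":[0.3,0,0]},{"offset":[-0.096,0.08,0],"dr":[0.3,0,0]},{"offset":[-0.122,0.102,0],"dr":[0.3,0,0]},{"offset":[-0.148,0.124,0],"dr":[0.3,0,0]},{"offset":[-0.174,0.146,0],"dr":[0.3,0,0]},{"offset":[-0.2,0.168,0],"dr":[0.3,0,0]},{"offset":[-0.226,0.19,0],"dr":[0.3,0,0]},{"offset":[-0.248,0.208,0],"dr":[0.3,0,0]},{"offset":[-0.26,0.217,0],"dr":[0.3,0,0]},{"offset":[-0.265,0.2207,0.005],"dr":[0.3,0,0]},{"offset":[-0.265,0.2207,0.02],"dr":[0.3,0,0]},{"offset":[-0.265,0.2207,0.04],"dr":[0.3,0,0]},{"offset":[-0.265,0.2207,0.06],"dr":[0.3,0,0]},{"offset":[-0.265,0.2207,0.07],"dr":[0.3,0,0]},{"offset":[-0.265,0.2207,0.07],"dr":[0.3,0,0]},{"offset":[-0.265,0.2207,0.07],"dr":[0.3,0,0]}])

```text
time_s: 17.95
position: [0.5475, -0.1668, 0.1285]
tcp_rot: [[0.343, 0.939, -0.007], [0.939, -0.343, 0.001], [-0.001, -0.007, -1.0]]
force: [0.5, -0.5, 0.3]
opening: 0.383
grasp_force: 30.0
```

```bash
python3 pl.py 60
```

```text
open 33.33450683646662 29.99966561794281 loc [-117.7   60.3  128.5] [ 0.47958386 -0.46683025  0.34691389]
offset mm [-0.2  3.  49.5] dr [-0.39  0.06 -0.03] at [ 0.5475 -0.1668  0.1285]
```

Request:
servo_tool(targets=[{"offset":[0,0,0],"dr":[-0.2,0,0]},{"offset":[0,0,0],"dr":[-0.2,0,0]},{"offset":[0,0,0],"dr":[-0.2,0,0]},{"offset":[0,0,0],"dr":[-0.2,0,0]}])

```text
time_s: 18.28
position: [0.5488, -0.1683, 0.1303]
tcp_rot: [[0.343, 0.939, 0.001], [0.939, -0.343, -0.002], [-0.002, 0.001, -1.0]]
force: [-0.3, -0.3, 0.7]
opening: 0.382
grasp_force: 30.0
```

```bash
python3 pl.py 60
```

```text
open 33.20570892668996 29.99966025352478 loc [-115.9   59.3  130.3] [-0.26247752 -0.33606132  0.69813453]
offset mm [ 0.8  0.9 51.3] dr [ 0.07  0.11 -0.08] at [ 0.5488 -0.1683  0.1303]
```

Settled. Next I'll lower it and release it just above the floor.

Request:
servo_tool(targets=[{"offset":[0.0008,0.0009,0.015],"dr":[0,0,0]},{"offset":[0.0008,0.0009,0.03],"dr":[0,0,0]},{"offset":[0.0008,0.0009,0.04],"dr":[0,0,0]},{"offset":[0.0008,0.0009,0.047],"dr":[0,0,0]},{"offset":[0.0008,0.0009,0.051],"dr":[0,0,0]},{"offset":[0.0008,0.0009,0.053],"dr":[0,0,0]},{"offset":[0.0008,0.0009,0.053],"dr":[0,0,0]},{"offset":[0.0008,0.0009,0.053],"dr":[0,0,0]}])

```text
time_s: 18.95
position: [0.549, -0.1676, 0.0774]
tcp_rot: [[0.343, 0.939, -0.002], [0.939, -0.343, -0.001], [-0.002, -0.001, -1.0]]
force: [-2.9, -0.3, 6.4]
opening: 0.381
grasp_force: 30.0
```

Request:
servo_tool(targets=[{"offset":[0,0,0],"dr":[0,0,0]},{"offset":[0,0,0],"dr":[0,0,0]},{"offset":[0,0,0],"dr":[0,0,0]},{"offset":[0,0,0],"dr":[0,0,0]},{"offset":[0,0,-0.02],"dr":[0,0,0]},{"offset":[0,0,-0.05],"dr":[0,0,0]},{"offset":[0,0,-0.09],"dr":[0,0,0]},{"offset":[0,0,-0.123],"dr":[0,0,0]},{"offset":[0,0,-0.123],"dr":[0,0,0]}], gripper=-0.15)

```text
time_s: 19.7
position: [0.5539, -0.1696, 0.2063]
tcp_rot: [[0.343, 0.939, 0.012], [0.939, -0.343, -0.008], [-0.003, 0.014, -1.0]]
force: [0.7, -1.1, -0.3]
opening: 0.577
grasp_force: 0.0
```

Request:
servo_tool(targets=[{"offset":[0.025,-0.017,0],"dr":[0,0,0]},{"offset":[0.055,-0.038,0],"dr":[0,0,0]},{"offset":[0.085,-0.058,0],"dr":[0,0,0]},{"offset":[0.115,-0.079,0],"dr":[0,0,0]},{"offset":[0.145,-0.1,0],"dr":[0,0,0]},{"offset":[0.175,-0.12,0],"dr":[0,0,0]},{"offset":[0.205,-0.141,0],"dr":[0,0,0]},{"offset":[0.235,-0.161,0],"dr":[0,0,0]},{"offset":[0.265,-0.182,0],"dr":[0,0,0]},{"offset":[0.295,-0.202,0],"dr":[0,0,0]},{"offset":[0.325,-0.223,0],"dr":[0,0,0]},{"offset":[0.352,-0.241,0],"dr":[0,0,0]},{"offset":[0.366,-0.251,0],"dr":[0,0,0]},{"offset":[0.3715,-0.2548,0],"dr":[0,0,0]},{"offset":[0.3715,-0.2548,0],"dr":[0,0,0]},{"offset":[0.3715,-0.2548,0],"dr":[0,0,0]},{"offset":[0.3715,-0.2548,0],"dr":[0,0,0]}], gripper=-0.26)

```text
time_s: 21.12
position: [0.4382, 0.2677, 0.1987]
tcp_rot: [[0.345, 0.939, -0.001], [0.939, -0.345, -0.002], [-0.002, -0.001, -1.0]]
force: [0.4, -0.0, 0.0]
opening: 0.631
grasp_force: 0.0
```

```bash
python3 wm.py; python3 - <<'E'
from h import *
from rig import viewer
c=viewer.capture("side"); cv2.imwrite("pics/s5.png",cv2.resize(c["color"][130:420,170:400],None,fx=2,fy=2)[:,:,::-1])
E
```

```text
[383 236  33  33] [0.549  0.1492 0.018 ] d 39
[259 174  33  39] [0.4364 0.2671 0.018 ] d 37
offset mm [ -0.8  -1.5 180.7] dr [-0.03  0.12 -0.19] at [0.4383 0.2676 0.1987]
[369 144  42  37] [0.5644 0.2568 0.018 ] d 40
[192  55  49  50] [0.4217 0.3974 0.018 ] d 49
[329  20  43  45] [0.5575 0.3838 0.018 ] d 41
```

View pics/s5.png

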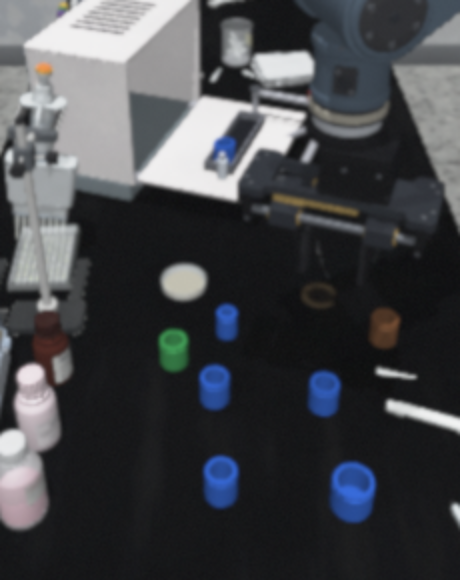

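The picture shows the first sleeve standing in the rack, at crop (223,148). Next I'll pick up the second medium.

Request:
servo_tool(targets=[{"offset":[-0.001,-0.0015,0.03],"dr":[0,0,0]},{"offset":[-0.001,-0.0015,0.06],"dr":[0,0,0]},{"offset":[-0.001,-0.0015,0.09],"dr":[0,0,0]},{"offset":[-0.001,-0.0015,0.12],"dr":[0,0,0]},{"offset":[-0.001,-0.0015,0.15],"dr":[0,0,0]},{"offset":[-0.001,-0.0015,0.17],"dr":[0,0,0]},{"offset":[-0.001,-0.0015,0.18],"dr":[0,0,0]},{"offset":[-0.001,-0.0015,0.18],"dr":[0,0,0]},{"offset":[-0.001,-0.0015,0.18],"dr":[0,0,0]}])

```text
time_s: 21.97
position: [0.4364, 0.2678, 0.019]
tcp_rot: [[0.344, 0.939, -0.001], [0.939, -0.344, -0.001], [-0.002, -0.001, -1.0]]
force: [-0.0, 0.6, 0.1]
opening: 0.63
grasp_force: 0.0
```

Request:
servo_tool(targets=[{"offset":[0,0,0],"dr":[0,0,0]},{"offset":[0,0,0],"dr":[0,0,0]},{"offset":[0,0,0],"dr":[0,0,0]},{"offset":[0,0,0],"dr":[0,0,0]},{"offset":[0,0,0],"dr":[0,0,0]},{"offset":[0,0,0],"dr":[0,0,0]},{"offset":[0,0,-0.005],"dr":[0,0,0]},{"offset":[0,0,-0.02],"dr":[0,0,0]},{"offset":[0,0,-0.05],"dr":[0,0,0]},{"offset":[0,0,-0.08],"dr":[0,0,0]},{"offset":[0,0,-0.11],"dr":[0,0,0]},{"offset":[0,0,-0.15],"dr":[0,0,0]},{"offset":[0,0,-0.18],"dr":[0,0,0]},{"offset":[0,0,-0.18],"dr":[0,0,0]},{"offset":[0,0,-0.18],"dr":[0,0,0]},{"offset":[0,0,-0.18],"dr":[0,0,0]}], gripper=1)

```text
time_s: 23.3
position: [0.4351, 0.2682, 0.1984]
tcp_rot: [[0.343, 0.939, -0.002], [0.939, -0.343, -0.002], [-0.003, -0.002, -1.0]]
force: [-0.5, -0.2, -1.0]
opening: 0.38
grasp_force: 30.0
```

```bash
python3 pl.py -60
```

```text
open 33.020192391019556 30.00000536441803 loc [-372.   430.6  198.4] [-0.50498765 -0.24988765 -0.97821414]
offset mm [-489.9  257.9  120.2] dr [-0.1   0.14 -0.08] at [0.4351 0.2682 0.1984]
```

Request:
servo_tool(targets=[{"offset":[-0.02,0.01,0],"dr":[0,0,0]},{"offset":[-0.05,0.026,0],"dr":[0,0,0]},{"offset":[-0.08,0.042,0],"dr":[0,0,0]},{"offset":[-0.11,0.058,0],"dr":[0,0,0]},{"offset":[-0.14,0.074,0],"dr":[0,0,0]},{"offset":[-0.17,0.09,0],"dr":[0,0,0]},{"offset":[-0.2,0.105,0],"dr":[0,0,0]},{"offset":[-0.23,0.121,0],"dr":[0,0,0]},{"offset":[-0.26,0.137,0],"dr":[0,0,0]},{"offset":[-0.29,0.153,0],"dr":[0,0,0]},{"offset":[-0.32,0.168,0],"dr":[0,0,0]},{"offset":[-0.35,0.184,0],"dr":[0,0,0]},{"offset":[-0.38,0.2,0],"dr":[0,0,0]},{"offset":[-0.41,0.216,0],"dr":[0,0,0]},{"offset":[-0.44,0.232,0],"dr":[0,0,0]},{"offset":[-0.465,0.245,0],"dr":[0,0,0]},{"offset":[-0.482,0.254,0],"dr":[0,0,0]},{"offset":[-0.49,0.258,0],"dr":[0,0.1,0]},{"offset":[-0.49,0.258,0],"dr":[0,0.1,0]}])

```text
time_s: 24.88
position: [0.5093, -0.2817, 0.1973]
tcp_rot: [[0.346, 0.938, -0.003], [0.938, -0.346, 0.002], [0.001, -0.004, -1.0]]
force: [1.1, -0.0, 0.4]
opening: 0.38
grasp_force: 30.0
```

Request:
servo_tool(targets=[{"offset":[0,0,0.02],"dr":[0,0,0]},{"offset":[0,0,0.04],"dr":[0,0,0]},{"offset":[0,0,0.06],"dr":[0,0,0]},{"offset":[0,0,0.07],"dr":[0,0,0]},{"offset":[0,0,0.07],"dr":[0,0,0]},{"offset":[0,0,0.07],"dr":[0,0,0]},{"offset":[0,0,0.07],"dr":[0,0,0]},{"offset":[0,0,0.07],"dr":[0,0,0]}])

```text
time_s: 25.55
position: [0.5108, -0.2805, 0.1307]
tcp_rot: [[0.343, 0.939, 0.001], [0.939, -0.343, -0.001], [-0.001, 0.002, -1.0]]
force: [0.5, -0.5, 0.1]
opening: 0.379
grasp_force: 30.0
```

```bash
python3 pl.py -60
```

```text
open 32.989758019562395 29.999902546405792 loc [-113.2  -59.1  130.7] [ 0.4569712  -0.51150698  0.10727209]
offset mm [-0.8 -1.8 51.7] dr [ 0.09  0.03 -0.06] at [ 0.5108 -0.2805  0.1307]
```

Request:
servo_tool(targets=[{"offset":[-0.0008,-0.0018,0.015],"dr":[0,0,0]},{"offset":[-0.0008,-0.0018,0.03],"dr":[0,0,0]},{"offset":[-0.0008,-0.0018,0.04],"dr":[0,0,0]},{"offset":[-0.0008,-0.0018,0.047],"dr":[0,0,0]},{"offset":[-0.0008,-0.0018,0.051],"dr":[0,0,0]},{"offset":[-0.0008,-0.0018,0.0535],"dr":[0,0,0]},{"offset":[-0.0008,-0.0018,0.0535],"dr":[0,0,0]},{"offset":[-0.0008,-0.0018,0.0535],"dr":[0,0,0]}])

```text
time_s: 26.22
position: [0.5081, -0.2804, 0.0777]
tcp_rot: [[0.343, 0.939, -0.0], [0.939, -0.343, -0.0], [-0.0, -0.0, -1.0]]
force: [-1.8, 1.6, 8.3]
opening: 0.38
grasp_force: 30.0
```

Request:
servo_tool(targets=[{"offset":[0,0,0],"dr":[0,0,0]},{"offset":[0,0,0],"dr":[0,0,0]},{"offset":[0,0,0],"dr":[0,0,0]},{"offset":[0,0,0],"dr":[0,0,0]},{"offset":[0,0,-0.02],"dr":[0,0,0]},{"offset":[0,0,-0.05],"dr":[0,0,0]},{"offset":[0,0,-0.09],"dr":[0,0,0]},{"offset":[0,0,-0.123],"dr":[0,0,0]},{"offset":[0,0,-0.123],"dr":[0,0,0]}], gripper=-0.15)

```text
time_s: 26.97
position: [0.5119, -0.2834, 0.206]
tcp_rot: [[0.343, 0.939, 0.011], [0.939, -0.343, -0.009], [-0.005, 0.013, -1.0]]
force: [1.0, -0.6, 0.3]
opening: 0.577
grasp_force: 0.0
```

Request:
servo_tool(targets=[{"offset":[0.02,-0.005,0],"dr":[0,0,0]},{"offset":[0.05,-0.013,0],"dr":[0,0,0]},{"offset":[0.084,-0.021,0],"dr":[0,0,0]},{"offset":[0.118,-0.03,0],"dr":[0,0,0]},{"offset":[0.152,-0.038,0],"dr":[0,0,0]},{"offset":[0.186,-0.047,0],"dr":[0,0,0]},{"offset":[0.22,-0.055,0],"dr":[0,0,0]},{"offset":[0.254,-0.064,0],"dr":[0,0,0]},{"offset":[0.288,-0.072,0],"dr":[0,0,0]},{"offset":[0.322,-0.081,0],"dr":[0,0,0]},{"offset":[0.356,-0.089,0],"dr":[0,0,0]},{"offset":[0.39,-0.098,0],"dr":[0,0,0]},{"offset":[0.424,-0.106,0],"dr":[0,0,0]},{"offset":[0.458,-0.115,0],"dr":[0,0,0]},{"offset":[0.49,-0.123,0],"dr":[0,0,0]},{"offset":[0.514,-0.129,0],"dr":[0,0,0]},{"offset":[0.524,-0.131,0],"dr":[0,0,0]},{"offset":[0.524,-0.131,0],"dr":[0,0,0]},{"offset":[0.524,-0.131,0],"dr":[0,0,0]},{"offset":[0.524,-0.131,0],"dr":[0,0,0]}], gripper=-0.26)

```text
time_s: 28.63
position: [0.5648, 0.2551, 0.1987]
tcp_rot: [[0.344, 0.939, -0.002], [0.939, -0.344, -0.001], [-0.001, -0.001, -1.0]]
force: [0.5, 0.1, 0.3]
opening: 0.632
grasp_force: 0.0
```

```bash
python3 wm.py
```

```text
[282 260  24  34] [0.5478 0.1496 0.018 ] d 29
[258 172  33  39] [0.5627 0.2572 0.018 ] d 36
offset mm [  1.5  -2.7 180.9] dr [-0.06  0.05 -0.19] at [0.5649 0.2549 0.1989]
[70 93 60 46] [0.4201 0.3961 0.018 ] d 47
[203  57  40  41] [0.5552 0.3849 0.018 ] d 40
```

Request:
servo_tool(targets=[{"offset":[0.0015,-0.0027,0.03],"dr":[0,0,0]},{"offset":[0.0015,-0.0027,0.06],"dr":[0,0,0]},{"offset":[0.0015,-0.0027,0.09],"dr":[0,0,0]},{"offset":[0.0015,-0.0027,0.12],"dr":[0,0,0]},{"offset":[0.0015,-0.0027,0.15],"dr":[0,0,0]},{"offset":[0.0015,-0.0027,0.17],"dr":[0,0,0]},{"offset":[0.0015,-0.0027,0.18],"dr":[0,0,0]},{"offset":[0.0015,-0.0027,0.18],"dr":[0,0,0]},{"offset":[0.0015,-0.0027,0.18],"dr":[0,0,0]}])

```text
time_s: 29.43
position: [0.5635, 0.2582, 0.0194]
tcp_rot: [[0.345, 0.939, -0.0], [0.939, -0.345, 0.0], [0.0, -0.0, -1.0]]
force: [0.2, 0.4, 0.6]
opening: 0.63
grasp_force: 0.0
```

Request:
servo_tool(targets=[{"offset":[0,0,0],"dr":[0,0,0]},{"offset":[0,0,0],"dr":[0,0,0]},{"offset":[0,0,0],"dr":[0,0,0]},{"offset":[0,0,0],"dr":[0,0,0]},{"offset":[0,0,0],"dr":[0,0,0]},{"offset":[0,0,0],"dr":[0,0,0]},{"offset":[0,0,-0.005],"dr":[0,0,0]},{"offset":[0,0,-0.02],"dr":[0,0,0]},{"offset":[0,0,-0.05],"dr":[0,0,0]},{"offset":[0,0,-0.08],"dr":[0,0,0]},{"offset":[0,0,-0.11],"dr":[0,0,0]},{"offset":[0,0,-0.15],"dr":[0,0,0]},{"offset":[0,0,-0.18],"dr":[0,0,0]},{"offset":[0,0,-0.18],"dr":[0,0,0]},{"offset":[0,0,-0.18],"dr":[0,0,0]},{"offset":[0,0,-0.18],"dr":[0,0,0]}], gripper=1)

```text
time_s: 30.77
position: [0.562, 0.2587, 0.1984]
tcp_rot: [[0.343, 0.939, -0.002], [0.939, -0.343, -0.0], [-0.001, -0.002, -1.0]]
force: [-0.3, -0.5, -1.0]
opening: 0.379
grasp_force: 30.0
```

```bash
python3 pl.py -20
```

```text
open 32.99286073040255 29.999872148036957 loc [-249.6  465.1  198.4] [-0.29993259 -0.5467135  -1.04126668]
offset mm [-484.8  135.6  119.6] dr [-0.13  0.06 -0.09] at [0.562  0.2587 0.1984]
```

Request:
servo_tool(targets=[{"offset":[-0.02,0.006,0],"dr":[0,0,0]},{"offset":[-0.05,0.014,0],"dr":[0,0,0]},{"offset":[-0.08,0.022,0],"dr":[0,0,0]},{"offset":[-0.11,0.031,0],"dr":[0,0,0]},{"offset":[-0.14,0.039,0],"dr":[0,0,0]},{"offset":[-0.17,0.048,0],"dr":[0,0,0]},{"offset":[-0.2,0.056,0],"dr":[0,0,0]},{"offset":[-0.23,0.064,0],"dr":[0,0,0]},{"offset":[-0.26,0.073,0],"dr":[0,0,0]},{"offset":[-0.29,0.081,0],"dr":[0,0,0]},{"offset":[-0.32,0.09,0],"dr":[0,0,0]},{"offset":[-0.35,0.098,0],"dr":[0,0,0]},{"offset":[-0.38,0.106,0],"dr":[0,0,0]},{"offset":[-0.41,0.115,0],"dr":[0,0,0]},{"offset":[-0.44,0.123,0],"dr":[0,0,0]},{"offset":[-0.463,0.129,0],"dr":[0,0,0]},{"offset":[-0.478,0.134,0],"dr":[0,0,0]},{"offset":[-0.485,0.1356,0],"dr":[0,0,0]},{"offset":[-0.485,0.1356,0],"dr":[0,0,0]}])

```text
time_s: 32.35
position: [0.5231, -0.2438, 0.1976]
tcp_rot: [[0.345, 0.938, -0.003], [0.938, -0.345, 0.002], [0.001, -0.003, -1.0]]
force: [0.5, 0.0, -1.6]
opening: 0.38
grasp_force: 30.0
```

Request:
servo_tool(targets=[{"offset":[0,0,0.02],"dr":[0,0,0]},{"offset":[0,0,0.04],"dr":[0,0,0]},{"offset":[0,0,0.06],"dr":[0,0,0]},{"offset":[0,0,0.067],"dr":[0,0,0]},{"offset":[0,0,0.067],"dr":[0,0,0]},{"offset":[0,0,0.067],"dr":[0,0,0]},{"offset":[0,0,0.067],"dr":[0,0,0]},{"offset":[0,0,0.067],"dr":[0,0,0]}])

```text
time_s: 33.02
position: [0.5246, -0.2432, 0.1333]
tcp_rot: [[0.343, 0.939, 0.002], [0.939, -0.343, -0.001], [-0.0, 0.002, -1.0]]
force: [-0.2, 0.3, -0.9]
opening: 0.382
grasp_force: 30.0
```

```bash
python3 pl.py -20
```

```text
open 33.21019432679205 29.99974250793457 loc [-113.   -19.4  133.3] [-0.23332589  0.34760211 -0.88719446]
offset mm [-0.6 -2.1 54.3] dr [ 0.1   0.02 -0.06] at [ 0.5246 -0.2432  0.1333]
```

Request:
servo_tool(targets=[{"offset":[-0.0006,-0.002,0.015],"dr":[0,0,0]},{"offset":[-0.0006,-0.002,0.03],"dr":[0,0,0]},{"offset":[-0.0006,-0.002,0.043],"dr":[0,0,0]},{"offset":[-0.0006,-0.002,0.05],"dr":[0,0,0]},{"offset":[-0.0006,-0.002,0.054],"dr":[0,0,0]},{"offset":[-0.0006,-0.002,0.056],"dr":[0,0,0]},{"offset":[-0.0006,-0.002,0.056],"dr":[0,0,0]},{"offset":[-0.0006,-0.002,0.056],"dr":[0,0,0]}])

```text
time_s: 33.68
position: [0.5216, -0.2429, 0.0781]
tcp_rot: [[0.343, 0.939, -0.0], [0.939, -0.343, -0.0], [-0.0, -0.0, -1.0]]
force: [-3.5, 1.3, 6.9]
opening: 0.385
grasp_force: 30.0
```

Request:
servo_tool(targets=[{"offset":[0,0,0],"dr":[0,0,0]},{"offset":[0,0,0],"dr":[0,0,0]},{"offset":[0,0,0],"dr":[0,0,0]},{"offset":[0,0,0],"dr":[0,0,0]},{"offset":[0,0,-0.02],"dr":[0,0,0]},{"offset":[0,0,-0.05],"dr":[0,0,0]},{"offset":[0,0,-0.09],"dr":[0,0,0]},{"offset":[0,0,-0.122],"dr":[0,0,0]},{"offset":[0.03,-0.01,-0.122],"dr":[0,0,0]},{"offset":[0.06,-0.019,-0.122],"dr":[0,0,0]}], gripper=-0.15)

```text
time_s: 34.52
position: [0.5264, -0.1819, 0.2008]
tcp_rot: [[0.347, 0.938, 0.006], [0.938, -0.347, -0.003], [-0.001, 0.007, -1.0]]
force: [-0.4, 0.5, -0.6]
opening: 0.58
grasp_force: 0.0
```

Request:
servo_tool(targets=[{"offset":[0.031,-0.009,0],"dr":[0,0,0]},{"offset":[0.062,-0.019,0],"dr":[0,0,0]},{"offset":[0.093,-0.028,0],"dr":[0,0,0]},{"offset":[0.124,-0.038,0],"dr":[0,0,0]},{"offset":[0.155,-0.047,0],"dr":[0,0,0]},{"offset":[0.186,-0.057,0],"dr":[0,0,0]},{"offset":[0.217,-0.066,0],"dr":[0,0,0]},{"offset":[0.248,-0.075,0],"dr":[0,0,0]},{"offset":[0.279,-0.085,0],"dr":[0,0,0]},{"offset":[0.31,-0.094,0],"dr":[0,0,0]},{"offset":[0.341,-0.104,0],"dr":[0,0,0]},{"offset":[0.372,-0.113,0],"dr":[0,0,0]},{"offset":[0.403,-0.123,0],"dr":[0,0,0]},{"offset":[0.434,-0.132,0],"dr":[0,0,0]},{"offset":[0.465,-0.142,0],"dr":[0,0,0]},{"offset":[0.496,-0.151,0],"dr":[0,0,0]},{"offset":[0.522,-0.159,0],"dr":[0,0,0]},{"offset":[0.538,-0.163,0],"dr":[0,0,0]},{"offset":[0.542,-0.165,0],"dr":[0,0,0]},{"offset":[0.542,-0.165,0],"dr":[0,0,0]}], gripper=-0.26)

```text
time_s: 36.18
position: [0.5551, 0.3866, 0.1976]
tcp_rot: [[0.342, 0.94, -0.001], [0.94, -0.342, -0.0], [-0.0, -0.001, -1.0]]
force: [-0.2, -0.0, -0.7]
opening: 0.629
grasp_force: 0.0
```

Request:
servo_tool(targets=[{"offset":[0,0,0],"dr":[0,0,0]},{"offset":[0,0,0],"dr":[0,0,0]}])

```text
time_s: 36.35
position: [0.5556, 0.3841, 0.198]
tcp_rot: [[0.345, 0.939, -0.001], [0.939, -0.345, -0.001], [-0.001, -0.001, -1.0]]
force: [0.7, 0.1, 0.0]
opening: 0.631
grasp_force: 0.0
```

```bash
python3 wm.py
```

```text
[321 338  22  21] [0.5507 0.1618 0.018 ] d 27
[138 201  49  46] [0.4199 0.395  0.018 ] d 52
[261 175  33  39] [0.5555 0.382  0.018 ] d 37
offset mm [ -1.8   0.6 180.2] dr [-0.05  0.04 -0.18] at [0.5558 0.384  0.1982]
```

Request:
servo_tool(targets=[{"offset":[-0.0018,0.0006,0.03],"dr":[0,0,0]},{"offset":[-0.0018,0.0006,0.06],"dr":[0,0,0]},{"offset":[-0.0018,0.0006,0.09],"dr":[0,0,0]},{"offset":[-0.0018,0.0006,0.12],"dr":[0,0,0]},{"offset":[-0.0018,0.0006,0.15],"dr":[0,0,0]},{"offset":[-0.0018,0.0006,0.17],"dr":[0,0,0]},{"offset":[-0.0018,0.0006,0.1795],"dr":[0,0,0]},{"offset":[-0.0018,0.0006,0.1795],"dr":[0,0,0]},{"offset":[-0.0018,0.0006,0.1795],"dr":[0,0,0]}])

```text
time_s: 37.15
position: [0.5561, 0.3832, 0.0191]
tcp_rot: [[0.344, 0.939, -0.0], [0.939, -0.344, 0.0], [0.0, -0.0, -1.0]]
force: [0.4, -0.3, 0.0]
opening: 0.628
grasp_force: 0.0
```

Request:
servo_tool(targets=[{"offset":[0,0,0],"dr":[0,0,0]},{"offset":[0,0,0],"dr":[0,0,0]},{"offset":[0,0,0],"dr":[0,0,0]},{"offset":[0,0,0],"dr":[0,0,0]},{"offset":[0,0,0],"dr":[0,0,0]},{"offset":[0,0,0],"dr":[0,0,0]},{"offset":[0,0,-0.005],"dr":[0,0,0]},{"offset":[0,0,-0.02],"dr":[0,0,0]},{"offset":[0,0,-0.05],"dr":[0,0,0]},{"offset":[0,0,-0.08],"dr":[0,0,0]},{"offset":[0,0,-0.11],"dr":[0,0,0]},{"offset":[0,0,-0.15],"dr":[0,0,0]},{"offset":[0,0,-0.18],"dr":[0,0,0]},{"offset":[0,0,-0.18],"dr":[0,0,0]},{"offset":[0,0,-0.18],"dr":[0,0,0]},{"offset":[0,0,-0.18],"dr":[0,0,0]}], gripper=1)

```text
time_s: 38.48
position: [0.5548, 0.3833, 0.198]
tcp_rot: [[0.343, 0.939, -0.002], [0.939, -0.343, -0.0], [-0.001, -0.002, -1.0]]
force: [-0.7, 0.2, -0.8]
opening: 0.381
grasp_force: 30.0
```

```bash
python3 pl.py 20
```

```text
open 33.131078575840355 29.99995619058609 loc [-299.   579.7  198. ] [-0.66993087  0.20847714 -0.77502334]
offset mm [-559.2  185.   119.3] dr [-0.1   0.07 -0.09] at [0.5548 0.3833 0.198 ]
```

Request:
servo_tool(targets=[{"offset":[-0.02,0.007,0],"dr":[0,0,0]},{"offset":[-0.05,0.017,0],"dr":[0,0,0]},{"offset":[-0.084,0.028,0],"dr":[0,0,0]},{"offset":[-0.118,0.039,0],"dr":[0,0,0]},{"offset":[-0.152,0.05,0],"dr":[0,0,0]},{"offset":[-0.186,0.062,0],"dr":[0,0,0]},{"offset":[-0.22,0.073,0],"dr":[0,0,0]},{"offset":[-0.254,0.084,0],"dr":[0,0,0]},{"offset":[-0.288,0.095,0],"dr":[0,0,0]},{"offset":[-0.322,0.107,0],"dr":[0,0,0]},{"offset":[-0.356,0.118,0],"dr":[0,0,0]},{"offset":[-0.39,0.129,0],"dr":[0,0,0]},{"offset":[-0.424,0.14,0],"dr":[0,0,0]},{"offset":[-0.458,0.152,0],"dr":[0,0,0]},{"offset":[-0.492,0.163,0],"dr":[0,0,0]},{"offset":[-0.522,0.173,0],"dr":[0,0,0]},{"offset":[-0.545,0.18,0],"dr":[0,0,0]},{"offset":[-0.559,0.184,0],"dr":[0,0,0]},{"offset":[-0.559,0.184,0],"dr":[0,0,0]}])

```text
time_s: 40.07
position: [0.5355, -0.207, 0.1967]
tcp_rot: [[0.347, 0.938, -0.003], [0.938, -0.347, 0.001], [-0.0, -0.003, -1.0]]
force: [1.2, 0.0, -0.1]
opening: 0.384
grasp_force: 30.0
```

Request:
servo_tool(targets=[{"offset":[0,0,0.02],"dr":[0,0,0]},{"offset":[0,0,0.04],"dr":[0,0,0]},{"offset":[0,0,0.06],"dr":[0,0,0]},{"offset":[0,0,0.067],"dr":[0,0,0]},{"offset":[0,0,0.067],"dr":[0,0,0]},{"offset":[0,0,0.067],"dr":[0,0,0]},{"offset":[0,0,0.067],"dr":[0,0,0]},{"offset":[0,0,0.067],"dr":[0,0,0]}])

```text
time_s: 40.73
position: [0.5373, -0.2046, 0.1327]
tcp_rot: [[0.343, 0.939, 0.002], [0.939, -0.343, -0.001], [-0.0, 0.002, -1.0]]
force: [0.6, -0.3, -0.9]
opening: 0.385
grasp_force: 30.0
```

```bash
python3 pl.py 20; python3 - <<'E'
from h import *
from rig import viewer
c=viewer.capture("side"); cv2.imwrite("pics/s6.png",cv2.resize(c["color"][155:235,235:345],None,fx=6,fy=6,interpolation=cv2.INTER_CUBIC)[:,:,::-1])
E
```

```text
open 33.464762402247345 29.999859631061554 loc [-114.4   21.3  132.7] [ 0.61855443 -0.27202753 -0.9327595 ]
offset mm [-1.3 -0.7 53.7] dr [ 0.1   0.01 -0.07] at [ 0.5373 -0.2046  0.1327]
```

View pics/s6.png

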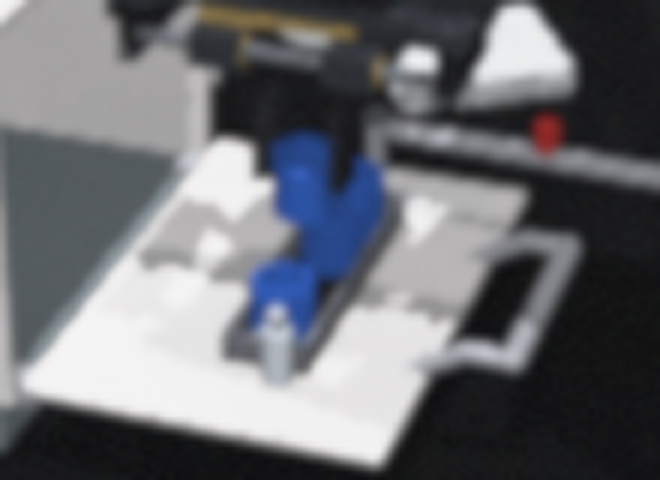

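The fourth sleeve is held over the gap between its neighbours. The bar is open at the far end, with its knob at crop (547,133). I'll lower the sleeve.

Request:
servo_tool(targets=[{"offset":[-0.001,-0.001,0.015],"dr":[0,0,0]},{"offset":[-0.001,-0.001,0.03],"dr":[0,0,0]},{"offset":[-0.001,-0.001,0.043],"dr":[0,0,0]},{"offset":[-0.001,-0.001,0.05],"dr":[0,0,0]},{"offset":[-0.001,-0.001,0.0535],"dr":[0,0,0]},{"offset":[-0.001,-0.001,0.0555],"dr":[0,0,0]},{"offset":[-0.001,-0.001,0.0555],"dr":[0,0,0]},{"offset":[-0.001,-0.001,0.0555],"dr":[0,0,0]}])

```text
time_s: 41.45
position: [0.5348, -0.205, 0.0778]
tcp_rot: [[0.343, 0.939, -0.001], [0.939, -0.343, 0.0], [-0.0, -0.001, -1.0]]
force: [-3.4, 1.4, 6.7]
opening: 0.377
grasp_force: 30.0
```

Request:
servo_tool(targets=[{"offset":[0,0,0],"dr":[0,0,0]},{"offset":[0,0,0],"dr":[0,0,0]},{"offset":[0,0,0],"dr":[0,0,0]},{"offset":[0,0,0],"dr":[0,0,0]},{"offset":[0,0,-0.02],"dr":[0,0,0]},{"offset":[0,0,-0.05],"dr":[0,0,0]},{"offset":[0,0,-0.09],"dr":[0,0,0]},{"offset":[0,0,-0.13],"dr":[0,0,0]},{"offset":[-0.02,-0.015,-0.165],"dr":[0,0,0]},{"offset":[-0.045,-0.04,-0.19],"dr":[0,0,0]},{"offset":[-0.075,-0.065,-0.2],"dr":[0,0,0]},{"offset":[-0.105,-0.085,-0.2],"dr":[0,0,0]},{"offset":[-0.119,-0.097,-0.2],"dr":[0,0,0]},{"offset":[-0.119,-0.097,-0.2],"dr":[0,0,0]},{"offset":[-0.119,-0.097,-0.2],"dr":[0,0,0]},{"offset":[-0.119,-0.097,-0.2],"dr":[0,0,0]}], gripper=-0.1)

```text
time_s: 42.78
position: [0.4038, -0.2834, 0.276]
tcp_rot: [[0.344, 0.939, 0.0], [0.939, -0.344, 0.001], [0.001, -0.0, -1.0]]
force: [0.3, -0.5, -0.7]
opening: 0.551
grasp_force: 0.0
```

```bash
python3 - <<'E'
from h import *
from rig import bot,viewer
c=viewer.capture("wrist"); np.savez("w7.npz",**c); cv2.imwrite("pics/w7.png",c["color"][:,:,::-1])
hsv=cv2.cvtColor(c["color"],cv2.COLOR_RGB2HSV); m=cv2.inRange(hsv,(0,150,80),(6,255,255))|cv2.inRange(hsv,(174,150,80),(180,255,255))
for ct in cv2.findContours(m,0,1)[0]:
    if cv2.contourArea(ct)>40:
        (x,y),r=cv2.minEnclosingCircle(ct); p=plane(c,(x,y),.117); print((x,y),r,p,loc(p)*1000)
s=bot.read_state(); print(s["position"],loc(s["position"]))
E
```

```text
(275.1027526855469, 197.51370239257812) 7.567185401916504 [ 0.40264827 -0.28313113  0.117     ] [-213.99909494  -98.59302596  117.        ]
[ 0.40398155 -0.28315506  0.27586371] [-0.21273803 -0.09815951  0.27586371]
```

View pics/w7.png

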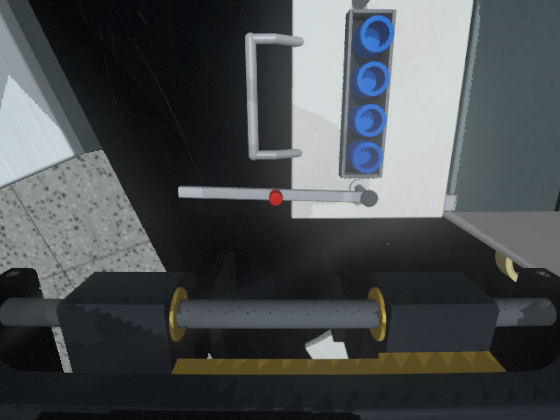

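The view shows all four sleeves in the rack, at (375,35), (372,78), (370,120) and (367,157). The knob is at (275,197), directly below the TCP. I'll rotate, descend and pinch it.

Request:
servo_tool(targets=[{"offset":[-0.0003,-0.0013,0],"dr":[0,0,-6]},{"offset":[-0.0003,-0.0013,0],"dr":[0,0,-13]},{"offset":[-0.0003,-0.0013,0],"dr":[0,0,-20]},{"offset":[-0.0003,-0.0013,0],"dr":[0,0,-27]},{"offset":[-0.0003,-0.0013,0],"dr":[0,0,-34]},{"offset":[-0.0003,-0.0013,0],"dr":[0,0,-41]},{"offset":[-0.0003,-0.0013,0.02],"dr":[0,0,-48]},{"offset":[-0.0003,-0.0013,0.04],"dr":[0,0,-55]},{"offset":[-0.0003,-0.0013,0.06],"dr":[0,0,-62]},{"offset":[-0.0003,-0.0013,0.08],"dr":[0,0,-69]},{"offset":[-0.0003,-0.0013,0.1],"dr":[0,0,-76]},{"offset":[-0.0003,-0.0013,0.12],"dr":[0,0,-83]},{"offset":[-0.0003,-0.0013,0.14],"dr":[0,0,-88]},{"offset":[-0.0003,-0.0013,0.155],"dr":[0,0,-88]},{"offset":[-0.0003,-0.0013,0.163],"dr":[0,0,-88]},{"offset":[-0.0003,-0.0013,0.163],"dr":[0,0,-88]},{"offset":[-0.0003,-0.0013,0.163],"dr":[0,0,-88]}])

```text
time_s: 44.25
position: [0.4025, -0.283, 0.1128]
tcp_rot: [[-0.927, 0.375, -0.001], [0.375, 0.927, 0.001], [0.001, 0.0, -1.0]]
force: [-0.9, 0.2, 0.4]
opening: 0.55
grasp_force: 0.0
```

Request:
servo_tool(targets=[{"offset":[0,0,0],"dr":[0,0,0]},{"offset":[0,0,0],"dr":[0,0,0]},{"offset":[0,0,0],"dr":[0,0,0]},{"offset":[0,0,0],"dr":[0,0,0]},{"offset":[0,0,0],"dr":[0,0,0]},{"offset":[0,0,0],"dr":[0,0,0]},{"offset":[0,0,0],"dr":[0,0,0]},{"offset":[0,0,0],"dr":[0,0,0]}], gripper=1)

```text
time_s: 44.92
position: [0.4018, -0.2834, 0.1133]
tcp_rot: [[-0.927, 0.376, -0.0], [0.376, 0.927, 0.0], [0.0, -0.0, -1.0]]
force: [-0.1, -0.1, 2.5]
opening: 0.145
grasp_force: 30.0
```

```bash
python3 - <<'E'
from h import *
from rig import bot
s=bot.read_state(); print(loc(s["position"])*1000,s["force"],s["opening"]*87,s["grasp_force"])
R0=s["tcp_rot"]; c=wor([-.115,-.102,0])-wor([0,0,0]); 
l=loc(s["position"]); k0=np.deg2rad(88); h=lambda k:-.1*np.sin(k)*CX+.1*np.cos(k)*CY
for k in np.arange(83,-1,-5):
    o=R0.T@(h(np.deg2rad(k))-h(k0)); print(k,np.round(o*1000,1)[:2],end="; ")
print(Rt.from_matrix(R0.T@RD).as_rotvec(degrees=True), h(k0)-h(0))
E
```

```text
[-214.65313087  -99.17025976  113.26632288] [-0.11927285 -0.06596762  2.53211041] 12.622630270348768 30.00043898820877
83 [-0.4  8.7]; 78 [-1.5 17.4]; 73 [-3.4 25.9]; 68 [-6.  34.2]; 63 [-9.3 42.3]; 58 [-13.3  50. ]; 53 [-18.   57.4]; 48 [-23.3  64.3]; 43 [-29.2  70.8]; 38 [-35.6  76.7]; 33 [-42.5  82. ]; 28 [-49.9  86.7]; 23 [-57.6  90.7]; 18 [-65.6  94.1]; 13 [-74.   96.7]; 8 [-82.5  98.6]; 3 [-91.1  99.8]; [-1.55094315e-02 -1.32905266e-02  8.79010430e+01] [-0.1269204 -0.0565086  0.       ]
```

Request:
servo_tool(targets=[{"offset":[-0.0004,0.0087,0],"dr":[0,0,5]},{"offset":[-0.0015,0.0174,0],"dr":[0,0,10]},{"offset":[-0.0034,0.0259,0],"dr":[0,0,15]},{"offset":[-0.006,0.0342,0],"dr":[0,0,20]},{"offset":[-0.0093,0.0423,0],"dr":[0,0,25]},{"offset":[-0.0133,0.05,0],"dr":[0,0,30]},{"offset":[-0.018,0.0574,0],"dr":[0,0,35]},{"offset":[-0.0233,0.0643,0],"dr":[0,0,40]},{"offset":[-0.0292,0.0708,0],"dr":[0,0,45]},{"offset":[-0.0356,0.0767,0],"dr":[0,0,50]},{"offset":[-0.0425,0.082,0],"dr":[0,0,55]},{"offset":[-0.0499,0.0867,0],"dr":[0,0,60]},{"offset":[-0.0576,0.0907,0],"dr":[0,0,65]},{"offset":[-0.0656,0.0941,0],"dr":[0,0,70]},{"offset":[-0.074,0.0967,0],"dr":[0,0,75]},{"offset":[-0.0825,0.0986,0],"dr":[0,0,80]},{"offset":[-0.0911,0.0998,0],"dr":[0,0,85]},{"offset":[-0.0963,0.1,0],"dr":[0,0,88]},{"offset":[-0.0963,0.1,0],"dr":[0,0,88]},{"offset":[-0.0963,0.1,0],"dr":[0,0,88]}])

```text
time_s: 46.58
position: [0.5281, -0.2265, 0.1133]
tcp_rot: [[0.343, 0.939, -0.002], [0.939, -0.343, 0.001], [0.0, -0.002, -1.0]]
force: [-1.6, 0.9, 3.9]
opening: 0.144
grasp_force: 30.0
```

```bash
python3 - <<'E'
from h import *
from rig import bot
s=bot.read_state(); print(loc(s["position"])*1000,s["force"],s["opening"]*87,s["grasp_force"])
print(loc([0.5282, -0.2267, 0.1141])*1000)
E
```

```text
[-115.52147917   -2.47441105  113.26612987] [-1.60399119  0.88283873  3.91372978] 12.530211770436129 30.004600882530212
[-115.31964139   -2.62389174  114.1       ]
```

Request:
servo_tool(targets=[{"offset":[0,0.002,0],"dr":[0,0,0]},{"offset":[0,0.004,0],"dr":[0,0,0]},{"offset":[0,0.004,0],"dr":[0,0,0]},{"offset":[0,0.004,0],"dr":[0,0,0]}])

```text
time_s: 46.92
position: [0.5283, -0.2265, 0.1131]
tcp_rot: [[0.342, 0.94, -0.009], [0.94, -0.342, 0.004], [0.001, -0.01, -1.0]]
force: [-7.6, 3.3, 9.2]
opening: 0.14
grasp_force: 30.0
```

```bash
python3 - <<'E'
from h import *
from rig import bot
s=bot.read_state(); print(loc(s["position"])*1000,s["force"],CX@s["force"],s["opening"]*87,s["grasp_force"])
E
```

```text
[-115.29919775   -2.37231137  113.06189165] [-7.59597422  3.26403323  9.24701481] -8.254246031166229 12.221278868184207 30.041277408599854
```

Request:
servo_tool(targets=[{"offset":[0,0,0],"dr":[0,0,0]},{"offset":[0,0,0],"dr":[0,0,0]},{"offset":[0,0,0],"dr":[0,0,0]},{"offset":[0,0,0],"dr":[0,0,0]},{"offset":[0,0,-0.02],"dr":[0,0,0]},{"offset":[0,0,-0.05],"dr":[0,0,0]},{"offset":[0,0,-0.09],"dr":[0,0,0]},{"offset":[0,-0.02,-0.125],"dr":[0,0,0]},{"offset":[0,-0.05,-0.155],"dr":[0,0,0]},{"offset":[0,-0.073,-0.17],"dr":[0,0,0]},{"offset":[0,-0.073,-0.17],"dr":[0,0,0]},{"offset":[0,-0.073,-0.17],"dr":[0,0,0]},{"offset":[0,-0.073,-0.17],"dr":[0,0,0]}], gripper=0.2)

```text
time_s: 48.0
position: [0.4646, -0.2036, 0.2828]
tcp_rot: [[0.344, 0.939, 0.001], [0.939, -0.344, -0.0], [0.0, 0.001, -1.0]]
force: [-0.7, 0.9, -0.9]
opening: 0.4
grasp_force: 0.0
```

```bash
python3 - <<'E'
from h import *
from rig import bot,viewer
c=viewer.capture("wrist"); np.savez("w8.npz",**c); cv2.imwrite("pics/w8.png",c["color"][:,:,::-1])
hsv=cv2.cvtColor(c["color"],cv2.COLOR_RGB2HSV)
c2=np.load("w2.npz")
for cc in (c2,c):
    hsv=cv2.cvtColor(cc["color"],cv2.COLOR_RGB2HSV); m=cv2.inRange(hsv,(0,150,80),(6,255,255))|cv2.inRange(hsv,(174,150,80),(180,255,255))
    for ct in cv2.findContours(m,0,1)[0]:
        if cv2.contourArea(ct)>40: (x,y),r=cv2.minEnclosingCircle(ct); print(loc(plane(cc,(x,y),.117))*1000)
go(bot,wor([-.24,0,.0525]),RD)
E
```

```text
[-113.17594459   -2.90033218  117.        ]
[-112.97985739   -2.98934767  117.        ]
offset mm [  2.5 -56.9 229.8] dr [-0.04 -0.02 -0.09] at [ 0.4646 -0.2036  0.2823]
```

View pics/w8.png

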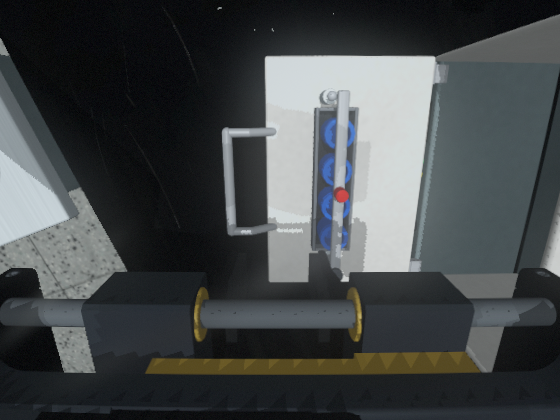

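The keeper lies over the sleeves with its knob at (341,195), within 0.2 mm of its starting home position. Next I'll grip the handle and close the door.

Request:
servo_tool(targets=[{"offset":[0.0025,-0.02,0.02],"dr":[0,0,0]},{"offset":[0.0025,-0.045,0.05],"dr":[0,0,0]},{"offset":[0.0025,-0.057,0.085],"dr":[0,0,0]},{"offset":[0.0025,-0.057,0.12],"dr":[0,0,0]},{"offset":[0.0025,-0.057,0.155],"dr":[0,0,0]},{"offset":[0.0025,-0.057,0.185],"dr":[0,0,0]},{"offset":[0.0025,-0.057,0.21],"dr":[0,0,0]},{"offset":[0.0025,-0.057,0.225],"dr":[0,0,0]},{"offset":[0.0025,-0.057,0.23],"dr":[0,0,0]},{"offset":[0.0025,-0.057,0.23],"dr":[0,0,0]},{"offset":[0.0025,-0.057,0.23],"dr":[0,0,0]}])

```text
time_s: 48.97
position: [0.4115, -0.1814, 0.0526]
tcp_rot: [[0.343, 0.939, -0.001], [0.939, -0.343, 0.001], [0.0, -0.001, -1.0]]
force: [-0.1, -0.1, 0.4]
opening: 0.397
grasp_force: 0.0
```

Request:
servo_tool(targets=[{"offset":[0,0,0],"dr":[0,0,0]},{"offset":[0,0,0],"dr":[0,0,0]},{"offset":[0,0,0],"dr":[0,0,0]},{"offset":[0,0,0],"dr":[0,0,0]},{"offset":[0,0,0],"dr":[0,0,0]},{"offset":[0,0,0],"dr":[0,0,0]},{"offset":[0,0,0],"dr":[0,0,0]}], gripper=1)

```text
time_s: 49.55
position: [0.4114, -0.1814, 0.0537]
tcp_rot: [[0.343, 0.939, 0.0], [0.939, -0.343, -0.0], [-0.0, 0.0, -1.0]]
force: [-0.9, 0.8, 6.1]
opening: 0.123
grasp_force: 30.0
```

```bash
python3 - <<'E'
from h import *
from rig import bot
s=bot.read_state(); print(loc(s["position"])*1000,s["force"],s["opening"]*87,s["grasp_force"])
h=lambda t: np.array([.015*np.cos(t)-.24*np.sin(t), .24*np.cos(t)+.015*np.sin(t)])
for t in np.linspace(1.571,0,37)[1:]: print(np.round(1000*(h(t)-h(1.571)),1), end="; ")
E
```

```text
[-2.40575134e+02 -5.41559057e-02  5.37239977e+01] [-0.88164436  0.79917846  6.12003124] 10.699409063599218 30.001062154769897
[ 0.9 10.5]; [ 2.2 20.9]; [ 4.  31.2]; [ 6.2 41.5]; [ 8.9 51.6]; [12.1 61.6]; [15.6 71.5]; [19.6 81.2]; [24.  90.7]; [ 28.8 100. ]; [ 34.  109.1]; [ 39.6 118. ]; [ 45.6 126.6]; [ 52. 135.]; [ 58.7 143. ]; [ 65.8 150.8]; [ 73.2 158.2]; [ 80.9 165.3]; [ 88.9 172.1]; [ 97.2 178.5]; [105.8 184.6]; [114.6 190.2]; [123.7 195.5]; [133.  200.4]; [142.5 204.9]; [152.2 208.9]; [162.  212.5]; [172.  215.7]; [182.1 218.4]; [192.4 220.8]; [202.7 222.6]; [213.1 224. ]; [223.5 225. ]; [234.  225.4]; [244.5 225.5]; [255. 225.];
```

Request:
servo_tool(targets=[{"offset":[0,0.0003,-0.004],"dr":[0,0,0]},{"offset":[0,0.0009,-0.0105],"dr":[0,0,0]},{"offset":[0,0.0022,-0.0209],"dr":[0,0,0]},{"offset":[0,0.004,-0.0312],"dr":[0,0,0]},{"offset":[0,0.0062,-0.0415],"dr":[0,0,0]},{"offset":[0,0.0089,-0.0516],"dr":[0,0,0]},{"offset":[0,0.0121,-0.0616],"dr":[0,0,0]},{"offset":[0,0.0156,-0.0715],"dr":[0,0,0]},{"offset":[0,0.0196,-0.0812],"dr":[0,0,0]},{"offset":[0,0.024,-0.0907],"dr":[0,0,0]},{"offset":[0,0.0288,-0.1],"dr":[0,0,0]},{"offset":[0,0.034,-0.1091],"dr":[0,0,0]},{"offset":[0,0.0396,-0.118],"dr":[0,0,0]},{"offset":[0,0.0456,-0.1266],"dr":[0,0,0]},{"offset":[0,0.052,-0.135],"dr":[0,0,0]},{"offset":[0,0.0587,-0.143],"dr":[0,0,0]},{"offset":[0,0.0658,-0.1508],"dr":[0,0,0]},{"offset":[0,0.0732,-0.1582],"dr":[0,0,0]},{"offset":[0,0.0809,-0.1653],"dr":[0,0,0]},{"offset":[0,0.0809,-0.1653],"dr":[0,0,0]}])

```text
time_s: 51.22
position: [0.4829, -0.207, 0.2187]
tcp_rot: [[0.342, 0.939, -0.012], [0.94, -0.342, 0.005], [0.001, -0.013, -1.0]]
force: [-9.1, 2.9, 8.2]
opening: 0.127
grasp_force: 30.0
```

```bash
python3 - <<'E'
from h import *
from rig import bot
s=bot.read_state(); print(loc(s["position"])*1000,s["force"],s["opening"]*87,s["grasp_force"])
E
```

```text
[-164.6456929     0.35657925  218.70361882] [-9.11858033  2.88886276  8.17387718] 11.0249614012941 29.99864637851715
```

Request:
servo_tool(targets=[{"offset":[0,0.008,-0.006],"dr":[0,0,0]},{"offset":[0,0.0163,-0.0115],"dr":[0,0,0]},{"offset":[0,0.0249,-0.017],"dr":[0,0,0]},{"offset":[0,0.0337,-0.0221],"dr":[0,0,0]},{"offset":[0,0.0428,-0.0272],"dr":[0,0,0]},{"offset":[0,0.0521,-0.0321],"dr":[0,0,0]},{"offset":[0,0.0616,-0.0366],"dr":[0,0,0]},{"offset":[0,0.0713,-0.0406],"dr":[0,0,0]},{"offset":[0,0.0811,-0.0442],"dr":[0,0,0]},{"offset":[0,0.0911,-0.0474],"dr":[0,0,0]},{"offset":[0,0.1012,-0.0501],"dr":[0,0,0]},{"offset":[0,0.1115,-0.0525],"dr":[0,0,0]},{"offset":[0,0.1218,-0.0543],"dr":[0,0,0]},{"offset":[0,0.1322,-0.0557],"dr":[0,0,0]},{"offset":[0,0.1415,-0.0567],"dr":[0,0,0]},{"offset":[0,0.149,-0.057],"dr":[0,0,0]},{"offset":[0,0.156,-0.0572],"dr":[0,0,0]},{"offset":[0,0.161,-0.0572],"dr":[0,0,0]},{"offset":[0,0.161,-0.0572],"dr":[0,0,0]}])

```text
time_s: 52.8
position: [0.6398, -0.2634, 0.2801]
tcp_rot: [[0.343, 0.939, 0.004], [0.939, -0.343, 0.0], [0.002, 0.004, -1.0]]
force: [-0.5, 3.5, 11.7]
opening: 0.129
grasp_force: 30.0
```

```bash
python3 - <<'E'
from h import *
from rig import bot
s=bot.read_state(); print(loc(s["position"])*1000,s["force"],s["opening"]*87,s["grasp_force"])
E
```

```text
[  2.09497229   1.03364951 280.07748956] [-0.54790438  3.52314938 11.70770871] 11.20086646083138 30.02327710390091
```

Request:
servo_tool(targets=[{"offset":[0,0.003,-0.001],"dr":[0,0,0]},{"offset":[0,0.006,-0.001],"dr":[0,0,0]},{"offset":[0,0.009,-0.001],"dr":[0,0,0]},{"offset":[0,0.011,-0.001],"dr":[0,0,0]},{"offset":[0,0.013,-0.001],"dr":[0,0,0]},{"offset":[0,0.015,-0.001],"dr":[0,0,0]},{"offset":[0,0.015,-0.001],"dr":[0,0,0]},{"offset":[0,0.015,-0.001],"dr":[0,0,0]}])

```text
time_s: 53.47
position: [0.6514, -0.2675, 0.2795]
tcp_rot: [[0.343, 0.939, -0.002], [0.939, -0.343, 0.003], [0.002, -0.003, -1.0]]
force: [-3.0, 4.3, 9.7]
opening: 0.125
grasp_force: 30.0
```

```bash
python3 - <<'E'
from h import *
from rig import bot
s=bot.read_state(); print(loc(s["position"])*1000,s["force"],CX@s["force"],s["opening"]*87,s["grasp_force"])
E
```

```text
[ 14.39495272   1.14717714 279.4902508 ] [-2.95688433  4.29588588  9.67913745] -4.247841894547224 10.904151276771062 30.021531879901886
```

Nearly shut. I'll press gently until it meets the stop.

Request:
servo_tool(targets=[{"offset":[0,0.0015,0],"dr":[0,0,0]},{"offset":[0,0.003,0],"dr":[0,0,0]},{"offset":[0,0.0045,0],"dr":[0,0,0]},{"offset":[0,0.0055,0],"dr":[0,0,0]},{"offset":[0,0.0055,0],"dr":[0,0,0]},{"offset":[0,0.0055,0],"dr":[0,0,0]}])

```text
time_s: 53.97
position: [0.6513, -0.2675, 0.2795]
tcp_rot: [[0.343, 0.939, -0.015], [0.939, -0.343, 0.007], [0.002, -0.016, -1.0]]
force: [-14.4, 7.6, 15.2]
opening: 0.128
grasp_force: 30.0
```

```bash
python3 - <<'E'
from h import *
from rig import bot
s=bot.read_state(); print(loc(s["position"])*1000,s["force"],CX@s["force"],s["opening"]*87,s["grasp_force"])
E
```

```text
[ 14.35440121   1.14818891 279.46691149] [-14.44215926   7.5865176   15.23204484] -16.165932322749473 11.106901655743709 30.022391080856323
```

The door is against its stop: no movement at 16 N. I'll ease off, release and withdraw.

Request:
servo_tool(targets=[{"offset":[0,-0.0045,0],"dr":[0,0,0]},{"offset":[0,-0.0045,0],"dr":[0,0,0]}])

```text
time_s: 54.13
position: [0.6514, -0.2675, 0.2795]
tcp_rot: [[0.343, 0.939, -0.003], [0.939, -0.343, 0.003], [0.002, -0.004, -1.0]]
force: [-5.3, 4.8, 9.5]
opening: 0.131
grasp_force: 30.0
```

Request:
servo_tool(targets=[{"offset":[0,0,0],"dr":[0,0,0]},{"offset":[0,0,0],"dr":[0,0,0]},{"offset":[0,0,0],"dr":[0,0,0]},{"offset":[0,0,0],"dr":[0,0,0]},{"offset":[0,0,-0.015],"dr":[0,0,0]},{"offset":[0,0,-0.04],"dr":[0,0,0]},{"offset":[0,0,-0.07],"dr":[0,0,0]},{"offset":[0,0,-0.1],"dr":[0,0,0]},{"offset":[0,0,-0.1],"dr":[0,0,0]},{"offset":[0,0,-0.1],"dr":[0,0,0]}], gripper=0.2)

```text
time_s: 54.97
position: [0.6544, -0.2706, 0.3788]
tcp_rot: [[0.344, 0.939, 0.004], [0.939, -0.344, -0.002], [-0.001, 0.004, -1.0]]
force: [-0.4, 0.1, -0.0]
opening: 0.398
grasp_force: 0.0
```

```bash
python3 - <<'E'
from h import *
from rig import bot,viewer
c=viewer.capture("wrist"); d=viewer.capture("side")
a=c["color"][0:300,150:550]; b=cv2.resize(d["color"][100:340,170:410],(300,300))
cv2.imwrite("pics/end.png",np.hstack([a,b])[:,:,::-1])
for n in (-.05,0,.05): print("shut handle pred",proj(c,wor([.015,n,.295])))
for ce,st in blobs(d): 
    p=plane(d,ce,.018); print(np.round(p[:2],3))
E
```

```text
shut handle pred [271.80410632 274.5348357 ]
shut handle pred [271.29206557 219.90616991]
shut handle pred [270.73013434 158.44615312]
[ 0.412 -1.063]
[0.547 0.153]
[0.922 0.23 ]
[0.421 0.397]
[0.923 0.399]
```

View pics/end.png

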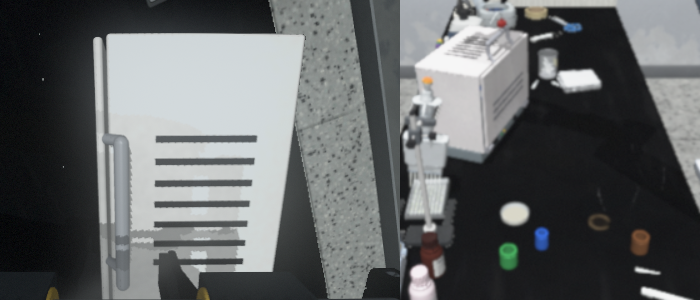

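The door is shut: the handle is at column 272, against a predicted 271. The small and large sleeves and the petri dish are unmoved.

```bash
python3 -c "
from rig import ticket
print(ticket.hand_in())"
```

```text
the job is handed in; nothing more can be done
None
```

I've handed the job in: all four medium sleeves are in the rack, the keeper is home against its stop, the door is fully shut, and the small and large sleeves, look-alikes and petri dish were left alone.

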